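# Load the polisher and set its selector

### The arm

A 6-joint arm with a two-finger parallel gripper is mounted at the origin on the work surface. World frame = base frame: x ahead of the robot, y to its left, z up, the work surface at z = 0. Lengths are in m, angles in rad, forces in N, time in s.
With the tool pointing down it reaches from about 0.225 to 0.875 m from the base axis. Payload 3.4 kg.
Tool frame: the origin (TCP) lies where the fingers leave the gripper's body, on its centre line; the fingertips stand 73 mm ahead of it and the grasp point (between the pads) lies 54 mm ahead of it (manip.pinch_z is the distance from the TCP to the grasp point, in m); z points along the fingers, y is the line along which they close (so a half turn about z gives the same grasp; the last joint's range is limited). The gripper opens to 85 mm and grips with 20 to 120 N. Pads are 22 mm wide; open, the fingers measure 114 mm over their backs; the gripper's body (76 mm by 85 mm) begins 54 mm behind the grasp point. The pads swing forward as they close: fully open they stand 13 mm farther back than shut.
Start: joints at [1.198, 0.276, 1.505, -0, 1.361, -0.121], TCP at [0.143, 0.557, 0.304] pointing down, gripper open.
Joint ranges: [-2.89, 2.89], [-0.75, 2.08], [0.22, 2.7], [-1.18, 4.32], [0.11, 2.71], [-2.7, 2.7]. Speed limits (rad/s): [2.57, 2.57, 3.14, 3.14, 3.14, 3.14].

### API

Orientations are given as a unit quaternion [w, x, y, z].
In Python, from rig import readout, imaging, manip gives the robot as it stands. The module is installed in compiled form; this text tells all that it offers.
- The arm moves only by the tool servo_tool, never from a script. Its argument "moves" is a list of rows, each an object with "dp": the shift along the tool's x, y, z in units of 0.2 m (1.0 is 0.2 m), a list of three; "delta_rot": the turn, a rotation vector about the tool's x, y, z in units of 0.1 rad (1.0 is 0.1 rad), a list of three; "fingers": the opening, from 0 (shut) to 1 (fully open). In form: [{"dp": [dx, dy, dz], "delta_rot": [wx, wy, wz], "fingers": fingers}, ...]. A call has 1 to 5 rows; each row shifts and turns the commanded pose from where the row before left it, along the tool's axes as they then stand; what a row does not reach is not made up. A row lasts 1/10 s, in which the tool goes at most 50 mm and 8.59 degrees, less where a joint would pass 70% of its speed; a pose out of reach is approached as far as the arm can. A call with a number of a shift or a turn outside -1 to 1 is refused whole. A call with a gripper value outside its range is refused whole. The fingers move at their own pace and stop on an object; "force" is the grip in N (left out, the last holds). Time passes only in rows, so rows that do not move let the fingers close. It gives the time, the measured TCP pose, the force, the opening and the grip force at its end, in the units of the state.
- readout.get_state(): the state, without advancing time (a new reading comes with each control period).
- imaging.get_image(name): name is "side" or "top"; returns (picture, depth): 384x512x3 uint8, red, green, blue; 384x512 float32, m along the optical axis (not along the pixel's ray), 0 where there is no reading.
- imaging.calibration(name): a dict with "intrinsics" (3x3 intrinsics, pixels), "R" (3x3) and "t" (3): a world point X has camera coordinates R X + t. Camera axes: x right, y down, z forward; pixel columns grow to the right and rows downward; lengths in m; the calibration is good to about 2 mm. A picture is of the moment at which its call begins. calibration takes no time and is no camera call.
- manip.sign_off(): hands the job in; it is judged then, once.
The state is a dict: "clock": time; "qpos": joint angles; "qd": joint speeds; "effort": joint torques, N m; "position": TCP position; "ee_rot": TCP orientation; "contact_force": force on the tool from outside, world axes, zero at the start; "moment": the same for the moment, N m; "width": finger opening in m; "gripper_force": force on a finger pad.
Only numpy, scipy, OpenCV 4.12 (cv2) and the standard library are available. Lean on these libraries where they do the work, as an engineer would, in place of code of your own. Each camera call takes 0.05 s, during which the arm holds its last target. There are 200 camera calls.

### The job

Lift the oblong stone out of its grooved wooden block and lower it gently, without dropping it, to lie on the floor of the polishing machine's open pot. Then, and only then, turn the machine's dial until its pointer clicks in at the wedge mark, and leave the other things on the bench where they are.

Things in the scene. Friction and masses are not known exactly. Their poses are not given: they have to be found in the camera images.
- stone: Polished oblong grey-white stone, a bar with well-rounded edges (radius 11 mm): 62 mm long (its x axis), 34 mm wide (y), 28 mm thick (z), about 130 g; far larger than the loose pebble. Origin: centre of its underside; its sides are upright only 11 to 17 mm above that. It starts in the groove of the wooden block, long axis along the groove, 8 mm of each end beyond the block.
- stone_center (a point): Centre of the stone, 14 mm above its underside. In the groove the stone can only be taken by its two ends (62 mm grasp); held so, the fingers do not fit into the pot: set it down flat on the pad (it does not roll) and take it again across its width (34 mm) before lowering it into the pot.
- cradle: Fixed pale wooden block that holds the stone: 46 mm along its x axis, 85 mm along y, 44 mm high. A groove open at both ends runs along its x axis: 39 mm wide, its floor 18 mm above the bench, its walls 26 mm above that floor. Origin: centre of its underside.
- pad: Fixed brown leather pad on the bench, 120 x 120 x 3 mm; clear room to set the stone down. Origin: centre of its underside; the top is 3 mm above it.
- polisher: Fixed polishing machine: grey housing 200 mm (x) x 300 mm (y) x 70 mm high, front facing -x of its own frame, vents low on the front. Origin: centre of its underside. On its top stand the pot (axis at y = +80 mm) and the dial (axis at y = -75 mm).
- pot_floor (a point): Centre of the inner floor of the fixed open round white pot on the machine, 74 mm above the bench. Inner diameter 92 mm, outer 100 mm, walls 58 mm deep above this floor.
- pot_rim (a point): Centre of the pot's mouth, level with its rim, 58 mm above the pot floor.
- dial_grip (a point): On the dial's axis at gripping height, 102 mm above the bench, 9 mm below its top. The dial is a black disc (44 mm diameter, 8 mm high) with an upright grip bar 42 mm long, 14 mm thick, 30 mm high above the disc; the bar lies along this point's x axis; a white line on its -x end is the pointer.
- dial (a joint): Dial angle in rad, growing clockwise seen from above. Six detents 30 degrees apart: 0, 0.524, 1.047, 1.571, 2.094, 2.618; it springs to the nearest (about 0.06 N m). At 0 the pointer is towards the polisher's -y; at 1.571 towards its front (-x), where the black wedge is on the plate round the dial; the others have round dots. It starts at one of the first three.
- steel_block: Loose flat steel block 64 x 64 x 22 mm; leave alone.
- pebble: Loose small pebble 28 x 22 x 16 mm between block and machine; leave alone.
- mandrel: Loose upright tapered steel mandrel on a 60 mm foot, 190 mm tall; leave alone.
- jar: Loose jar, 60 mm in diameter and 60 mm tall, beyond the pad; leave alone.
- driver: Loose screwdriver lying to the right; leave alone.
Things that resemble listed ones, but are neither listed nor needed, are in the scene too. Leave any green look-alike of the stone alone. Of the things shaped like the pad, the brown one is meant.

How it is judged:
By the outcome, as a careful person would: the job done as asked, in the order asked, and still so for the second after the job is handed in, with the robot touching nothing.
It also fails if it takes over 64 s, if anything falls off the work surface, if the arm or the gripper's body presses on something with over 40 N, if the wrist force passes 120 N, or if a joint passes its speed limit or range.

## Working session

There is one attempt and no reset: what is moved stays moved. The work goes in short steps, Python scripts to look and compute and a tool call to move; the robot and the scene stay as the last step left them, time stands still between calls to the robot, and variables do not carry over. Pictures are saved under pics/ and viewed, at most 12 in all, crops included, and the job is handed in when it is done.

Besides the shell and the picture viewer there is one more tool, called as name([rows], argument=value, ...), one row to a line, values as JSON. servo_tool: Moves the arm, as the interface text tells. Its arguments: {"type":"object","properties":{"moves":{"type":"array"},"force":{"type":"number"}},"required":["moves"]}

```bash
mkdir -p pics; cat > h.py <<'E'
import numpy as np, cv2
from rig import readout, imaging, manip
def snap(n,tag):
    p,d=imaging.get_image(n); cv2.imwrite(f'pics/{tag}.png',p[:,:,::-1]); np.savez(f'pics/{tag}.npz',p=p,d=d); return p,d
def world(n,tag,u,v,z=None):
    c=imaging.calibration(n);K,R,t=c['intrinsics'],c['R'],np.ravel(c['t'])
    r=np.linalg.inv(K)@np.array([u,v,1.0])
    if z is None:
        d=np.load(f'pics/{tag}.npz')['d'][int(round(v)),int(round(u))]; return R.T@(r*d-t)
    o=-R.T@t; w=R.T@r; return o+w*(z-o[2])/w[2]
def cloud(n,tag):
    c=imaging.calibration(n);K,R,t=c['intrinsics'],c['R'],np.ravel(c['t'])
    d=np.load(f'pics/{tag}.npz')['d']; v,u=np.mgrid[:384,:512]
    r=np.stack([u,v,np.ones_like(u)],-1)@np.linalg.inv(K).T
    return (r*d[...,None]-t)@R
E
python3 - <<'E'
from h import *
np.set_printoptions(precision=4,suppress=True)
a,_=snap('top','top0');b,_=snap('side','side0')
cv2.imwrite('pics/top0b.png',cv2.resize(a[:,:,::-1],(800,600),interpolation=cv2.INTER_CUBIC))
cv2.imwrite('pics/side0b.png',cv2.resize(b[:,:,::-1],(800,600),interpolation=cv2.INTER_CUBIC))
print(readout.get_state())
for n in('top','side'):
  c=imaging.calibration(n);print(c['intrinsics'],-c['R'].T@np.ravel(c['t']),c['R'])
E
```

```text
{'clock': 0.1, 'qpos': array([ 1.198 ,  0.2766,  1.506 , -0.    ,  1.3607, -0.121 ]), 'qd': array([ 0.0003, -0.0018, -0.0027,  0.0003, -0.0012,  0.0011]), 'effort': array([  0.0004, -41.7697, -24.6407,  -0.0002,   0.006 ,  -0.    ]), 'position': array([0.1431, 0.5565, 0.3031]), 'ee_rot': array([-0.0002,  0.1255,  0.9921, -0.0008]), 'contact_force': array([ 1.1702, -0.1309, -0.2401]), 'moment': array([-0.0408, -0.0175, -0.0106]), 'gripper_force': 0.0, 'width': 0.0854134531689924}
[[346.5306   0.     257.3243]
 [  0.     346.5306 190.5225]
 [  0.       0.       1.    ]] [ 0.4368 -0.0835  1.0498] [[-0.0255 -0.9996  0.0076]
 [-0.9918  0.0243 -0.1258]
 [ 0.1256 -0.0107 -0.992 ]]
[[375.7677   0.     257.6319]
 [  0.     375.7677 190.9976]
 [  0.       0.       1.    ]] [0.2022 0.5483 0.9948] [[-0.8757 -0.4827  0.0111]
 [-0.3806  0.676  -0.631 ]
 [ 0.2971 -0.5568 -0.7757]]
```

View pics/top0b.png

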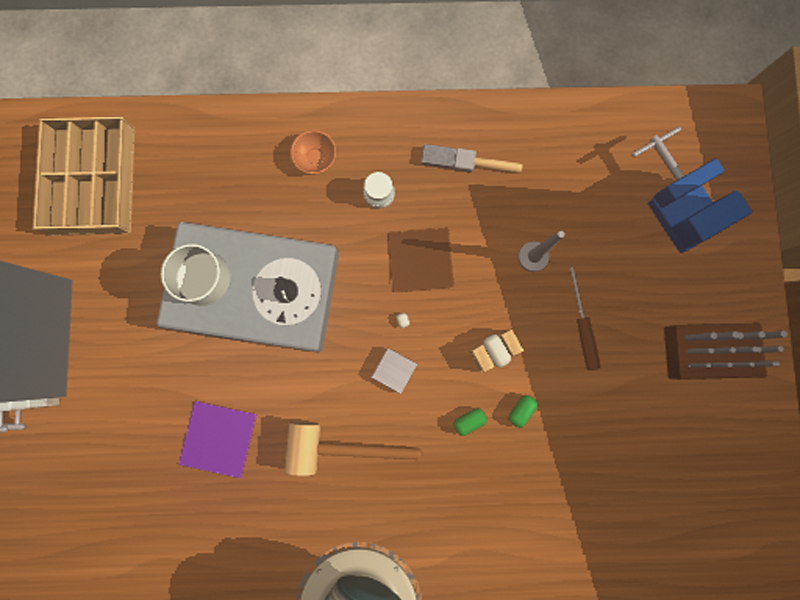

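View pics/side0b.png

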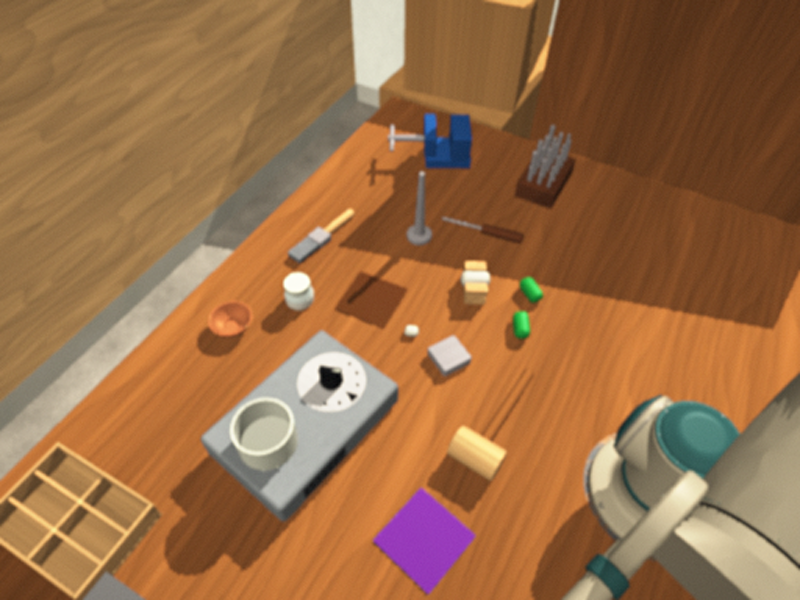

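The top view (800x600) shows these candidates for the stone:
- White-grey bar in the pale block at (498,350). This fits the description.
- Green look-alikes at (470,420) and (523,411).
- Small pebble at (402,320).
- White jar at (378,188).

The brown pad is at (420,260) and the purple one is the look-alike. The pot is at (196,275), the dial at (285,290), and the wedge at (281,318), toward the robot.

Next I'll take close crops and measure with depth.

```bash
python3 - <<'E'
from h import *
np.set_printoptions(precision=4,suppress=True)
P=cloud('top','top0'); p=np.load('pics/top0.npz')['p']; S=cloud('side','side0'); ps=np.load('pics/side0.npz')['p']
a=cv2.resize(p[195:255,290:350,::-1],(400,400),interpolation=cv2.INTER_CUBIC)
b=cv2.resize(p[155:215,150:210,::-1],(400,400),interpolation=cv2.INTER_CUBIC)
cv2.imwrite('pics/crop1.png',np.hstack([a,b]))
def rect(m,name,Q):
    X=Q[m]; r=cv2.minAreaRect((X[:,:2]*1000).astype(np.float32)); print(name,len(X),'rect',np.round(r[0],1),np.round(r[1],1),round(r[2],1),'z',np.median(X[:,2]).round(4))
v,u=np.mgrid[:384,:512]
def box(x0,y0,x1,y1): return (u>=x0*.64)&(u<x1*.64)&(v>=y0*.64)&(v<y1*.64)
c=p.astype(int)
rect(box(465,325,535,375)&(P[...,2]>.038)&(P[...,2]<.06),'cradle+stone',P)
white=(abs(c[...,0]-c[...,2])<40)&(c.min(2)>100)
m=box(480,330,520,372)&white&(P[...,2]>.02); rect(m,'stone',P); print(np.round(np.histogram(P[m][:,2],8),3))
rect(box(465,325,535,375)&(P[...,2]>.03)&~white,'cradle',P)
rect(box(150,210,350,360)&(abs(P[...,2]-.07)<.004),'polisher',P)
rect(box(150,230,240,320)&(P[...,2]>.122),'rim',P)
rect(box(240,250,330,330)&(P[...,2]>.1),'bar',P)
rect(box(380,220,465,300)&(c.sum(2)<260)&(c[...,0]<150)&(abs(P[...,2])<.01),'pad',P)
print('bench z',np.median(P[box(380,500,480,540)][:,2]),'steel',np.median(P[box(385,360,400,380)][:,2]))
for n,b in(('steel',box(365,340,425,400)),('pebble',box(390,305,415,335)),('jar',box(355,165,402,215)),('mand',box(510,220,570,280))): rect(b&(P[...,2]>.009),n,P)
# side
h=(S[...,2]>.1)&(S[...,2]<.13); rect(h&box(310,355,350,395),'bar side',S)
rect(box(220,390,305,475)&(S[...,2]>.122),'rim side',S)
E
```

```text
cradle+stone 471 rect [ 462.4 -268.6] [59.4 85.7] 26.8 z 0.044
stone 173 rect [ 462.2 -267.2] [59.4 30.6] 32.5 z 0.0445Traceback (most recent call last):
  File "<stdin>", line 14, in <module>
    return _wrapfunc(a, 'round', decimals=decimals, out=out)
    return _wrapit(obj, method, *args, **kwds)
    conv = _array_converter(obj)
ValueError: setting an array element with a sequence. The requested array has an inhomogeneous shape after 1 dimensions. The detected shape was (2,) + inhomogeneous part.
```

View pics/crop1.png

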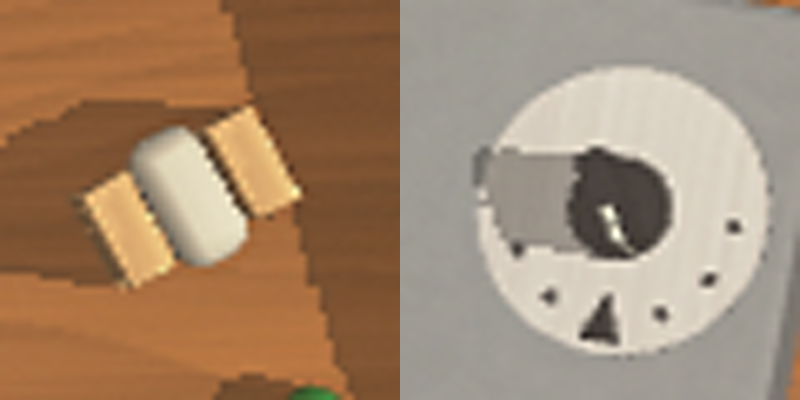

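The left crop shows the grey-white stone in the pale block, so the choice is confirmed. The right crop shows the pointer line running from (605,205) to (630,255), toward the dot at (660,313) next to the wedge (602,320). The dial therefore looks to be at 1.047.

```bash
python3 - <<'E'
from h import *
np.set_printoptions(precision=4,suppress=True)
P=cloud('top','top0'); p=np.load('pics/top0.npz')['p']; S=cloud('side','side0')
def rect(m,name,Q):
    X=Q[m]; r=cv2.minAreaRect((X[:,:2]*1000).astype(np.float32)); print(name,len(X),'rect',np.round(r[0],1),np.round(r[1],1),round(r[2],1),'z',np.median(X[:,2]).round(4))
v,u=np.mgrid[:384,:512]
def box(x0,y0,x1,y1): return (u>=x0*.64)&(u<x1*.64)&(v>=y0*.64)&(v<y1*.64)
c=p.astype(int)
white=(abs(c[...,0]-c[...,2])<40)&(c.min(2)>100)
rect(box(465,325,535,375)&(P[...,2]>.03)&(P[...,2]<.06)&~white,'cradle',P)
rect(box(465,325,535,375)&(P[...,2]>.04)&(c[...,0]-c[...,2]>60),'cradle2',P)
rect(box(150,210,350,360)&(abs(P[...,2]-.07)<.004),'polisher',P)
rect(box(150,230,240,320)&(P[...,2]>.122)&(P[...,2]<.14),'rim',P)
rect(box(240,250,330,330)&(P[...,2]>.1)&(P[...,2]<.12),'bar',P)
rect(box(240,250,330,330)&(P[...,2]>.074)&(P[...,2]<.082),'disc',P)
rect(box(240,250,330,330)&(c.min(2)>190),'plate',P)
m=box(380,220,465,300)&(c[...,0]<115); rect(m,'pad',P)
print('bench z',np.median(P[box(380,500,480,540)][:,2]))
for n,b in(('steel',box(365,340,425,400)),('pebble',box(390,305,415,335)),('jar',box(355,165,402,215)),('mand',box(510,220,570,280))): rect(b&(P[...,2]>.009),n,P)
h=(S[...,2]>.103)&(S[...,2]<.13); rect(h&box(310,355,350,395),'bar side',S)
rect(box(220,390,305,475)&(S[...,2]>.125),'rim side',S)
rect(box(455,250,495,310)&(S[...,2]>.04),'cradle side',S)
for q in((389,233),(450,229),(453,288),(391,292)): print('padcorner',world('top','top0',q[0]*.64,q[1]*.64,.003))
pt=lambda x,y:(150+(x-400)*.15,155+y*.15)
for q in((605,205),(630,255)): print('pointer',world('top','top0',*pt(*q),.111))
print('wedge',world('top','top0',*pt(602,320),.071))
print('plate c',world('top','top0',*pt(623,210),.071))
print('pot floor',np.median(P[box(185,270,200,290)],axis=0))
E
```

```text
cradle 341 rect [ 462.4 -268.6] [61.9 85.7] 26.8 z 0.0435
cradle2 258 rect [ 442.  -201.3] [ 57.4 228.8] 16.6 z 0.044
polisher 5739 rect [591.8 190.2] [296.6 197.7] 79.7 z 0.07
rim 257 rect [606.3 269.5] [100.7  97.5] 62.5 z 0.1303
bar 86 rect [578.8 116.6] [41.6 13.8] 18.5 z 0.1102
disc 122 rect [582.3 128.8] [133.8 144. ] 2.6 z 0.0784
plate 919 rect [546.5  33.5] [297.4 119.9] 68.8 z 0.0706
pad 167 rect [ 573.3 -136.6] [266.4 121.9] 3.3 z 0.0031
bench z -0.0001825616962869866
steel 477 rect [430.1 -75.6] [63.8 63.8] 59.6 z 0.0216
pebble 58 rect [488. -94.] [ 21.  102.5] 89.9 z 0.0149
jar 373 rect [620.8 -54.2] [ 58.9 367.9] 90.0 z 0.0588
mand 373 rect [ 539.5 -237.9] [ 56.  366.7] 42.3 z 0.0181
bar side 77 rect [576.9 117.3] [40.9 14.2] 19.9 z 0.1095
rim side 268 rect [439.  410.7] [ 98.7 538.9] 49.5 z 0.1304
cradle side 264 rect [326.5 113.5] [ 57.3 902.7] 19.6 z 0.0444
padcorner [ 0.6989 -0.0722  0.003 ]
padcorner [ 0.7042 -0.1933  0.003 ]
padcorner [ 0.5859 -0.1948  0.003 ]
padcorner [ 0.581  -0.0735  0.003 ]
pointer [0.5739 0.1151 0.111 ]
pointer [0.553  0.1049 0.111 ]
wedge [0.5305 0.1247 0.071 ]
plate c [0.5774 0.1159 0.071 ]
pot floor [0.6025 0.2863 0.0736]
```

```bash
cat >> h.py <<'E'
from scipy.spatial.transform import Rotation as Ro
def plan(x,y,zg,psi):
    "grasp point target, psi = heading (deg) of tool y; prints turn first, then shift in tool axes after the turn"
    s=readout.get_state(); q=s['ee_rot']; r=Ro.from_quat([q[1],q[2],q[3],q[0]])
    a=np.radians(psi); R=np.array([[-np.sin(a),np.cos(a),0],[np.cos(a),np.sin(a),0],[0,0,-1]]).T
    rv=(r.inv()*Ro.from_matrix(R)).as_rotvec()
    d=np.array([x,y,zg+manip.pinch_z])-s['position']
    print('t',s['clock'].__round__(2),'pos',s['position'].round(4),'w',round(s['width'],4),'F',s['contact_force'].round(1),'gf',s['gripper_force'])
    print('rot units',(rv/.1).round(2),'dp units',(R.T@d/.2).round(3),'j6',s['qpos'][5].round(2))
E
python3 - <<'E'
from h import *
np.set_printoptions(precision=4,suppress=True)
P=cloud('top','top0');d=np.load('pics/top0.npz')['d']
v,u=np.mgrid[:384,:512]
def rect(m):
    X=P[m&(d>0)]; print(len(X),cv2.minAreaRect((X[:,:2]*1000).astype(np.float32)),X[:,2].max())
def box(x0,y0,x1,y1): return (u>=x0*.64)&(u<x1*.64)&(v>=y0*.64)&(v<y1*.64)
rect(box(510,220,570,280)&(P[...,2]>.006)&(P[...,2]<.03)); rect(box(510,220,580,280)&(P[...,2]>.1))
rect(box(355,165,402,215)&(P[...,2]>.03)); rect(box(390,305,415,335)&(P[...,2]>.005))
print(manip.pinch_z); plan(.4624,-.2686,.18,26.8)
E
```

```text
212 ((664.0265502929688, -337.9585266113281), (107.18574523925781, 54.368770599365234), 34.26523208618164) 0.0280962591557204
96 ((643.5775756835938, -350.6872863769531), (13.078742980957031, 15.070709228515625), 82.07254028320312) 0.19224652914321413
317 ((776.654296875, -53.16603469848633), (53.78459167480469, 52.985408782958984), 50.621253967285156) 0.06446336094281022
62 ((522.9043579101562, -92.46452331542969), (25.53035545349121, 53.931270599365234), 59.08066177368164) 0.020429711005196617
0.0539
t 0.1 pos [0.1431 0.5565 0.3031] w 0.0854 F [ 1.2 -0.1 -0.2] gf 0.0
rot units [-0.02  0.01  8.51] dp units [-4.402 -0.435  0.346] j6 -0.12
```

servo_tool([
  {"dp": [0,0,0],"delta_rot": [0,0,1],"fingers": 1},
  {"dp": [0,0,0],"delta_rot": [0,0,1],"fingers": 1},
  {"dp": [0,0,0],"delta_rot": [0,0,1],"fingers": 1},
  {"dp": [0,0,0],"delta_rot": [0,0,1],"fingers": 1},
  {"dp": [0,0,0],"delta_rot": [0,0,1],"fingers": 1},
], force=40)

```text
clock: 0.6
position: [0.1432, 0.5567, 0.3034]
ee_rot: [-0.0, 0.369, 0.929, -0.001]
contact_force: [0.1, -0.6, 0.3]
width: 0.0853
gripper_force: 0.0
```

servo_tool([
  {"dp": [0,0,0],"delta_rot": [0,0,1],"fingers": 1},
  {"dp": [0,0,0],"delta_rot": [0,0,1],"fingers": 1},
  {"dp": [0,0,0],"delta_rot": [0,0,1],"fingers": 1},
  {"dp": [0,0,0],"delta_rot": [0,0,0.5],"fingers": 1},
  {"dp": [-0.2,-0.02,0],"delta_rot": [0,0,0],"fingers": 1},
])

```text
clock: 1.1
position: [0.1574, 0.5222, 0.303]
ee_rot: [-0.001, 0.523, 0.853, 0.001]
contact_force: [0.3, -1.0, 0.3]
width: 0.0853
gripper_force: 0.0
```

servo_tool([
  {"dp": [-0.2,-0.02,0],"delta_rot": [0,0,0],"fingers": 1},
  {"dp": [-0.2,-0.02,0],"delta_rot": [0,0,0],"fingers": 1},
  {"dp": [-0.2,-0.02,0],"delta_rot": [0,0,0],"fingers": 1},
  {"dp": [-0.2,-0.02,0],"delta_rot": [0,0,0],"fingers": 1},
  {"dp": [-0.2,-0.02,0],"delta_rot": [0,0,0],"fingers": 1},
])

```text
clock: 1.6
position: [0.2304, 0.3303, 0.3036]
ee_rot: [0.0, 0.523, 0.852, -0.0]
contact_force: [0.7, 0.4, 0.9]
width: 0.0856
gripper_force: 0.0
```

servo_tool([
  {"dp": [-0.2,-0.02,0],"delta_rot": [0,0,0],"fingers": 1},
  {"dp": [-0.2,-0.02,0],"delta_rot": [0,0,0],"fingers": 1},
  {"dp": [-0.2,-0.02,0],"delta_rot": [0,0,0],"fingers": 1},
  {"dp": [-0.2,-0.02,0],"delta_rot": [0,0,0],"fingers": 1},
  {"dp": [-0.2,-0.02,0],"delta_rot": [0,0,0],"fingers": 1},
])

```text
clock: 2.1
position: [0.3028, 0.143, 0.3038]
ee_rot: [0.0, 0.523, 0.852, 0.0]
contact_force: [0.2, 0.1, 0.3]
width: 0.0855
gripper_force: 0.0
```

servo_tool([
  {"dp": [-0.2,-0.02,0],"delta_rot": [0,0,0],"fingers": 1},
  {"dp": [-0.2,-0.02,0],"delta_rot": [0,0,0],"fingers": 1},
  {"dp": [-0.2,-0.02,0],"delta_rot": [0,0,0],"fingers": 1},
  {"dp": [-0.2,-0.02,0],"delta_rot": [0,0,0],"fingers": 1},
  {"dp": [-0.2,-0.02,0],"delta_rot": [0,0,0],"fingers": 1},
])

```text
clock: 2.6
position: [0.3754, -0.0446, 0.3037]
ee_rot: [-0.0, 0.524, 0.852, 0.0]
contact_force: [0.8, 0.5, -0.4]
width: 0.0853
gripper_force: 0.0
```

servo_tool([
  {"dp": [-0.2,-0.02,0],"delta_rot": [0,0,0],"fingers": 1},
  {"dp": [-0.2,-0.02,0],"delta_rot": [0,0,0],"fingers": 1},
  {"dp": [-0.2,-0.02,0],"delta_rot": [0,0,0],"fingers": 1},
  {"dp": [-0.2,-0.02,0],"delta_rot": [0,0,0],"fingers": 1},
  {"dp": [-0.2,-0.02,0],"delta_rot": [0,0,0],"fingers": 1},
])

```text
clock: 3.1
position: [0.4481, -0.232, 0.3034]
ee_rot: [-0.0, 0.524, 0.852, 0.0]
contact_force: [-0.3, 0.3, 0.9]
width: 0.0852
gripper_force: 0.0
```

servo_tool([
  {"dp": [-0.2,-0.02,0],"delta_rot": [0,0,0],"fingers": 1},
  {"dp": [0,0,0],"delta_rot": [0,0,0],"fingers": 1},
  {"dp": [0,0,0],"delta_rot": [0,0,0],"fingers": 1},
])

```text
clock: 3.4
position: [0.4623, -0.2683, 0.3029]
ee_rot: [-0.001, 0.524, 0.852, 0.0]
contact_force: [-0.4, 0.3, 0.5]
width: 0.0858
gripper_force: 0.0
```

```bash
python3 -c "
from h import *
plan(.4624,-.2686,.095,26.8)"
```

```text
t 3.4 pos [ 0.4623 -0.2683  0.3029] w 0.0858 F [-0.4  0.3  0.5] gf 0.0
rot units [-0.01 -0.03 -0.  ] dp units [-0.002 -0.     0.77 ] j6 -1.12
```

servo_tool([
  {"dp": [0,0,0.2],"delta_rot": [0,0,0],"fingers": 1},
  {"dp": [0,0,0.2],"delta_rot": [0,0,0],"fingers": 1},
  {"dp": [0,0,0.2],"delta_rot": [0,0,0],"fingers": 1},
  {"dp": [0,0,0.15],"delta_rot": [0,0,0],"fingers": 1},
  {"dp": [0,0,0.1],"delta_rot": [0,0,0],"fingers": 1},
])

```text
clock: 3.9
position: [0.4608, -0.2653, 0.1318]
ee_rot: [-0.002, 0.523, 0.852, 0.0]
contact_force: [-0.3, -0.0, -0.5]
width: 0.0857
gripper_force: 0.0
```

servo_tool([
  {"dp": [0,0,0.06],"delta_rot": [0,0,0],"fingers": 1},
  {"dp": [0,0,0.06],"delta_rot": [0,0,0],"fingers": 1},
  {"dp": [0,0,0.06],"delta_rot": [0,0,0],"fingers": 1},
  {"dp": [0,0,0.04],"delta_rot": [0,0,0],"fingers": 1},
  {"dp": [0,0,0],"delta_rot": [0,0,0],"fingers": 1},
])

```text
clock: 4.4
position: [0.4622, -0.2675, 0.0891]
ee_rot: [-0.001, 0.523, 0.852, 0.0]
contact_force: [-0.6, -0.6, 1.0]
width: 0.0855
gripper_force: 0.0
```

```bash
python3 - <<'E'
from h import *
plan(.4624,-.2686,.028,26.8)
a,_=snap('top','top1');b,_=snap('side','side1')
b=b[140:240,250:360];a=a[190:260,280:360]
cv2.imwrite('pics/v1.png',np.hstack([cv2.resize(a[:,:,::-1],(400,350),interpolation=3),cv2.resize(b[:,:,::-1],(385,350),interpolation=3)]))
E
```

```text
t 4.4 pos [ 0.4622 -0.2675  0.0891] w 0.0855 F [-0.6 -0.6  1. ] gf 0.0
rot units [-0.01 -0.01  0.01] dp units [-0.005 -0.001  0.036] j6 -1.12
```

View pics/v1.png

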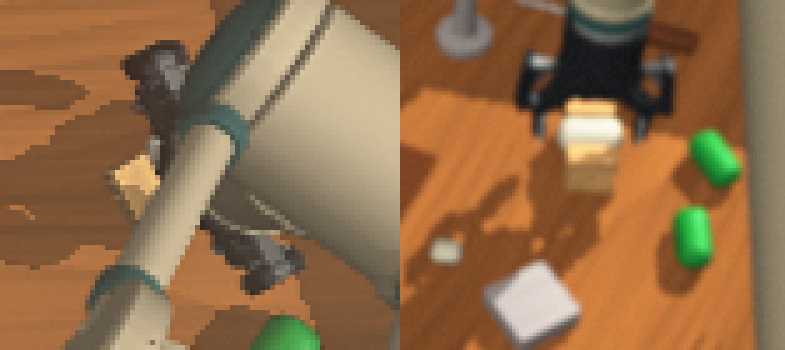

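The side crop shows both fingertips straddling the stone's ends at (540,125) and (655,125), centred, with the stone at (590,130). I'll lower a little and close.

servo_tool([
  {"dp": [-0.005,0,0.035],"delta_rot": [0,0,0],"fingers": 1},
  {"dp": [0,0,0],"delta_rot": [0,0,0],"fingers": 1},
  {"dp": [0,0,0],"delta_rot": [0,0,0],"fingers": 0.5},
  {"dp": [0,0,0],"delta_rot": [0,0,0],"fingers": 0.5},
  {"dp": [0,0,0],"delta_rot": [0,0,0],"fingers": 0.5},
], force=50)

```text
clock: 5.0
position: [0.4632, -0.2689, 0.0832]
ee_rot: [0.0, 0.523, 0.852, -0.0]
contact_force: [-0.9, 0.1, 2.0]
width: 0.0611
gripper_force: 55.4
```

servo_tool([
  {"dp": [0,0,0],"delta_rot": [0,0,0],"fingers": 0.5},
  {"dp": [0,0,0],"delta_rot": [0,0,0],"fingers": 0.5},
  {"dp": [0,0,0],"delta_rot": [0,0,0],"fingers": 0.5},
])

```text
clock: 5.3
position: [0.4632, -0.269, 0.0832]
ee_rot: [0.0, 0.523, 0.852, -0.0]
contact_force: [-0.0, -0.7, 4.3]
width: 0.0617
gripper_force: 55.4
```

servo_tool([
  {"dp": [0,0,-0.03],"delta_rot": [0,0,0],"fingers": 0.5},
  {"dp": [0,0,-0.05],"delta_rot": [0,0,0],"fingers": 0.5},
  {"dp": [0,0,-0.1],"delta_rot": [0,0,0],"fingers": 0.5},
  {"dp": [0,0,-0.1],"delta_rot": [0,0,0],"fingers": 0.5},
  {"dp": [0,0,-0.1],"delta_rot": [0,0,0],"fingers": 0.5},
])

```text
clock: 5.8
position: [0.4628, -0.2685, 0.16]
ee_rot: [-0.0, 0.523, 0.852, 0.0]
contact_force: [0.7, -0.7, -1.0]
width: 0.061
gripper_force: 55.0
```

servo_tool([
  {"dp": [0,0,-0.1],"delta_rot": [0,0,0],"fingers": 0.5},
  {"dp": [0,0,0],"delta_rot": [0,0,0],"fingers": 0.5},
  {"dp": [0,0,0],"delta_rot": [0,0,0],"fingers": 0.5},
])

```text
clock: 6.1
position: [0.4629, -0.2686, 0.179]
ee_rot: [0.0, 0.523, 0.852, 0.0]
contact_force: [0.7, -0.3, -0.9]
width: 0.0614
gripper_force: 55.0
```

```bash
python3 -c "
from h import *
plan(.6425,-.134,.07,26.8)"
```

```text
t 6.1 pos [ 0.4629 -0.2686  0.179 ] w 0.0614 F [ 0.7 -0.3 -0.9] gf 54.973247051239014
rot units [0.   0.   0.01] dp units [0.196 1.105 0.276] j6 -1.13
```

servo_tool([
  {"dp": [0.028,0.158,0],"delta_rot": [0,0,0],"fingers": 0.5},
  {"dp": [0.028,0.158,0],"delta_rot": [0,0,0],"fingers": 0.5},
  {"dp": [0.028,0.158,0],"delta_rot": [0,0,0],"fingers": 0.5},
  {"dp": [0.028,0.158,0],"delta_rot": [0,0,0],"fingers": 0.5},
  {"dp": [0.028,0.158,0],"delta_rot": [0,0,0],"fingers": 0.5},
])

```text
clock: 6.6
position: [0.5913, -0.1712, 0.177]
ee_rot: [-0.002, 0.523, 0.852, -0.0]
contact_force: [0.3, -1.1, -1.2]
width: 0.0612
gripper_force: 55.0
```

servo_tool([
  {"dp": [0.028,0.158,0],"delta_rot": [0,0,0],"fingers": 0.5},
  {"dp": [0.028,0.158,0],"delta_rot": [0,0,0],"fingers": 0.5},
  {"dp": [0,0,0.1],"delta_rot": [0,0,0],"fingers": 0.5},
  {"dp": [0,0,0.15],"delta_rot": [0,0,0],"fingers": 0.5},
  {"dp": [0,0,0.15],"delta_rot": [0,0,0],"fingers": 0.5},
])

```text
clock: 7.1
position: [0.642, -0.1331, 0.0964]
ee_rot: [-0.001, 0.523, 0.852, -0.0]
contact_force: [0.1, -0.9, -1.6]
width: 0.0613
gripper_force: 55.1
```

servo_tool([
  {"dp": [0,0,0.06],"delta_rot": [0,0,0],"fingers": 0.5},
  {"dp": [0,0,0.03],"delta_rot": [0,0,0],"fingers": 0.5},
  {"dp": [0,0,0.02],"delta_rot": [0,0,0],"fingers": 0.5},
  {"dp": [0,0,0],"delta_rot": [0,0,0],"fingers": 0.5},
  {"dp": [0,0,0],"delta_rot": [0,0,0],"fingers": 0.5},
])

```text
clock: 7.6
position: [0.6433, -0.1341, 0.0781]
ee_rot: [0.001, 0.523, 0.852, 0.0]
contact_force: [-0.1, -0.6, -0.3]
width: 0.0615
gripper_force: 55.0
```

```bash
python3 -c "
from h import *
plan(.6425,-.134,.0143,26.8)
snap('side','side2');b=np.load('pics/side2.npz')['p']
S=cloud('side','side2')
cv2.imwrite('pics/v2.png',cv2.resize(b[130:230,190:310,::-1],(720,600),interpolation=3))
"
```

```text
t 7.6 pos [ 0.6433 -0.1341  0.0781] w 0.0615 F [-0.1 -0.6 -0.3] gf 54.96890723705292
rot units [0.02 0.02 0.01] dp units [ 0.002 -0.003  0.049] j6 -0.78
```

View pics/v2.png

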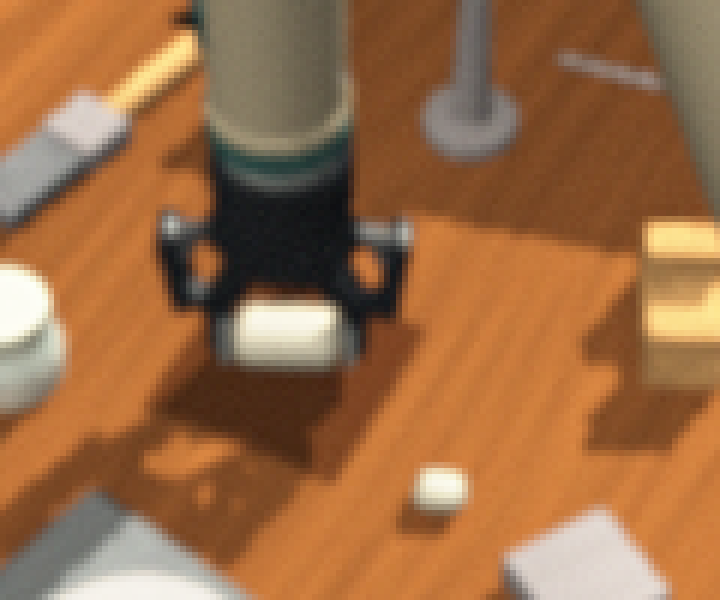

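The crop shows the stone at (285,332), level between the fingers and above the pad, with the pebble at (440,490) and block at (585,555) undisturbed. Lowering gently.

servo_tool([
  {"dp": [0,0,0.02],"delta_rot": [0,0,0],"fingers": 0.5},
  {"dp": [0,0,0.015],"delta_rot": [0,0,0],"fingers": 0.5},
  {"dp": [0,0,0.005],"delta_rot": [0,0,0],"fingers": 0.5},
  {"dp": [0,0,0],"delta_rot": [0,0,0],"fingers": 0.5},
])

```text
clock: 8.05
position: [0.6428, -0.1339, 0.0704]
ee_rot: [0.001, 0.523, 0.852, 0.0]
contact_force: [-1.7, -0.2, 7.0]
width: 0.0613
gripper_force: 59.4
```

servo_tool([
  {"dp": [0,0,0.004],"delta_rot": [0,0,0],"fingers": 0.5},
  {"dp": [0,0,0.003],"delta_rot": [0,0,0],"fingers": 0.5},
  {"dp": [0,0,0],"delta_rot": [0,0,0],"fingers": 0.5},
])

```text
clock: 8.35
position: [0.6428, -0.1338, 0.0703]
ee_rot: [0.001, 0.523, 0.852, 0.0]
contact_force: [-3.3, 1.3, 13.8]
width: 0.0615
gripper_force: 63.3
```

servo_tool([
  {"dp": [0,0,-0.008],"delta_rot": [0,0,0],"fingers": 0.5},
  {"dp": [0,0,0],"delta_rot": [0,0,0],"fingers": 0.8},
  {"dp": [0,0,0],"delta_rot": [0,0,0],"fingers": 1},
  {"dp": [0,0,0],"delta_rot": [0,0,0],"fingers": 1},
  {"dp": [0,0,0],"delta_rot": [0,0,0],"fingers": 1},
])

```text
clock: 8.85
position: [0.6425, -0.1338, 0.0687]
ee_rot: [-0.0, 0.523, 0.852, -0.0]
contact_force: [-0.5, 0.1, -0.2]
width: 0.0853
gripper_force: 0.0
```

servo_tool([
  {"dp": [0,0,-0.05],"delta_rot": [0,0,0],"fingers": 1},
  {"dp": [0,0,-0.1],"delta_rot": [0,0,0],"fingers": 1},
  {"dp": [0,0,-0.1],"delta_rot": [0,0,0],"fingers": 1},
  {"dp": [0,0,-0.1],"delta_rot": [0,0,0],"fingers": 1},
  {"dp": [0,0,-0.05],"delta_rot": [0,0,0],"fingers": 1},
])

```text
clock: 9.35
position: [0.6436, -0.1341, 0.1517]
ee_rot: [0.002, 0.523, 0.852, 0.001]
contact_force: [0.6, 0.5, 0.4]
width: 0.0853
gripper_force: 0.0
```

servo_tool([
  {"dp": [0,0,0],"delta_rot": [0,0,1],"fingers": 1},
  {"dp": [0,0,0],"delta_rot": [0,0,1],"fingers": 1},
  {"dp": [0,0,0],"delta_rot": [0,0,1],"fingers": 1},
  {"dp": [0,0,0],"delta_rot": [0,0,1],"fingers": 1},
  {"dp": [0,0,0],"delta_rot": [0,0,1],"fingers": 1},
])

```text
clock: 9.85
position: [0.6424, -0.1337, 0.1491]
ee_rot: [-0.0, 0.719, 0.695, -0.0]
contact_force: [0.1, -0.4, 0.1]
width: 0.0852
gripper_force: 0.0
```

servo_tool([
  {"dp": [0,0,0],"delta_rot": [0,0,1],"fingers": 1},
  {"dp": [0,0,0],"delta_rot": [0,0,1],"fingers": 1},
  {"dp": [0,0,0],"delta_rot": [0,0,1],"fingers": 1},
  {"dp": [0,0,0],"delta_rot": [0,0,1],"fingers": 1},
  {"dp": [0,0,0],"delta_rot": [0,0,1],"fingers": 1},
])

```text
clock: 10.35
position: [0.6424, -0.1338, 0.149]
ee_rot: [-0.0, 0.869, 0.495, -0.0]
contact_force: [-0.2, -0.9, -0.3]
width: 0.0852
gripper_force: 0.0
```

servo_tool([
  {"dp": [0,0,0],"delta_rot": [0,0,1],"fingers": 1},
  {"dp": [0,0,0],"delta_rot": [0,0,1],"fingers": 1},
  {"dp": [0,0,0],"delta_rot": [0,0,1],"fingers": 1},
  {"dp": [0,0,0],"delta_rot": [0,0,1],"fingers": 1},
  {"dp": [0,0,0],"delta_rot": [0,0,1],"fingers": 0.7},
])

```text
clock: 10.85
position: [0.6424, -0.1337, 0.149]
ee_rot: [-0.0, 0.964, 0.265, -0.0]
contact_force: [-0.6, 0.1, -0.8]
width: 0.0733
gripper_force: 0.0
```

servo_tool([
  {"dp": [0,0,0],"delta_rot": [0,0,0.7],"fingers": 0.7},
  {"dp": [0,0,0],"delta_rot": [0,0,0],"fingers": 0.7},
  {"dp": [0,0,0],"delta_rot": [0,0,0],"fingers": 0.7},
])

```text
clock: 11.15
position: [0.6425, -0.1338, 0.149]
ee_rot: [-0.0, 0.972, 0.233, -0.0]
contact_force: [-0.5, -0.7, 0.3]
width: 0.0594
gripper_force: 0.0
```

```bash
python3 - <<'E'
from h import *
snap('side','side3');snap('top','top3')
for n in('side','top'):
  Q=cloud(n,n+'3');d=np.load(f'pics/{n}3.npz')['d']
  m=(d>0)&(abs(Q[...,0]-.643)<.05)&(abs(Q[...,1]+.134)<.05)&(Q[...,2]>.014)&(Q[...,2]<.036)
  X=Q[m]; print(n,len(X)); 
  if len(X)>5: print(cv2.minAreaRect((X[:,:2]*1000).astype(np.float32)),np.percentile(X[:,2],[5,50,98]))
plan(.643,-.134,.04,-63.2)
b=np.load('pics/side3.npz')['p'];a=np.load('pics/top3.npz')['p']
cv2.imwrite('pics/v3.png',np.hstack([cv2.resize(b[140:220,200:280,::-1],(400,400),interpolation=3),cv2.resize(a[130:210,230:310,::-1],(400,400),interpolation=3)]))
E
```

```text
side 156
((641.324462890625, -131.28958129882812), (58.774085998535156, 30.740392684936523), 22.692808151245117) [0.01688608 0.02803702 0.03393916]
top 110
((628.1389770507812, -138.3836212158203), (29.083927154541016, 36.68758773803711), 4.557946681976318) [0.01926859 0.02776275 0.03321326]
t 11.25 pos [ 0.6425 -0.1338  0.149 ] w 0.0596 F [-0.4 -0.   0.2] gf 0.0
rot units [-0.    0.    0.03] dp units [0.002 0.002 0.276] j6 0.79
```

View pics/v3.png

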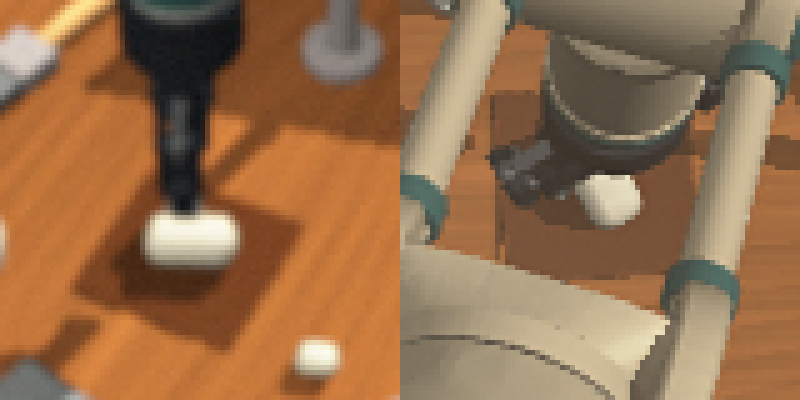

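The crops show the stone lying flat on the brown pad, at (190,240) in the side crop, aligned under the turned gripper. I'll narrow the fingers and lower over its width.

servo_tool([
  {"dp": [0,0,0.06],"delta_rot": [0,0,0],"fingers": 0.58},
  {"dp": [0,0,0.06],"delta_rot": [0,0,0],"fingers": 0.58},
  {"dp": [0,0,0.04],"delta_rot": [0,0,0],"fingers": 0.58},
  {"dp": [0,0,0.03],"delta_rot": [0,0,0],"fingers": 0.58},
  {"dp": [0,0,0.03],"delta_rot": [0,0,0],"fingers": 0.58},
])

```text
clock: 11.75
position: [0.6424, -0.1338, 0.1041]
ee_rot: [-0.0, 0.973, 0.233, -0.0]
contact_force: [0.8, -0.8, -0.0]
width: 0.0498
gripper_force: 0.0
```

servo_tool([
  {"dp": [0,0,0.03],"delta_rot": [0,0,0],"fingers": 0.58},
  {"dp": [0,0,0.03],"delta_rot": [0,0,0],"fingers": 0.58},
  {"dp": [0,0,0.03],"delta_rot": [0,0,0],"fingers": 0.58},
  {"dp": [0,0,0],"delta_rot": [0,0,0],"fingers": 0.58},
])

```text
clock: 12.15
position: [0.6421, -0.1336, 0.0861]
ee_rot: [-0.0, 0.973, 0.233, -0.001]
contact_force: [-0.3, -0.8, 1.0]
width: 0.0495
gripper_force: 0.0
```

servo_tool([
  {"dp": [0,0,0.015],"delta_rot": [0,0,0],"fingers": 0.58},
  {"dp": [0,0,0.015],"delta_rot": [0,0,0],"fingers": 0.58},
  {"dp": [0,0,0],"delta_rot": [0,0,0],"fingers": 0.58},
])

```text
clock: 12.45
position: [0.6424, -0.1337, 0.0808]
ee_rot: [-0.0, 0.973, 0.233, -0.0]
contact_force: [0.2, 0.3, 0.3]
width: 0.0496
gripper_force: 0.0
```

servo_tool([
  {"dp": [0,0,0],"delta_rot": [0,0,0],"fingers": 0.45},
  {"dp": [0,0,0],"delta_rot": [0,0,0],"fingers": 0.3},
  {"dp": [0,0,0],"delta_rot": [0,0,0],"fingers": 0.2},
  {"dp": [0,0,0],"delta_rot": [0,0,0],"fingers": 0.2},
  {"dp": [0,0,0],"delta_rot": [0,0,0],"fingers": 0.2},
], force=40)

```text
clock: 12.95
position: [0.6428, -0.1339, 0.0814]
ee_rot: [0.0, 0.973, 0.233, 0.0]
contact_force: [-0.1, -0.4, 2.0]
width: 0.0334
gripper_force: 41.4
```

servo_tool([
  {"dp": [0,0,-0.03],"delta_rot": [0,0,0],"fingers": 0.2},
  {"dp": [0,0,-0.08],"delta_rot": [0,0,0],"fingers": 0.2},
  {"dp": [0,0,-0.15],"delta_rot": [0,0,0],"fingers": 0.2},
  {"dp": [0,0,-0.15],"delta_rot": [0,0,0],"fingers": 0.2},
  {"dp": [0,0,-0.15],"delta_rot": [0,0,0],"fingers": 0.2},
])

```text
clock: 13.45
position: [0.6421, -0.1337, 0.1939]
ee_rot: [-0.0, 0.973, 0.233, -0.001]
contact_force: [-0.2, -0.5, -1.5]
width: 0.0327
gripper_force: 41.1
```

servo_tool([
  {"dp": [0,0,-0.15],"delta_rot": [0,0,0],"fingers": 0.2},
  {"dp": [0,0,-0.15],"delta_rot": [0,0,0],"fingers": 0.2},
  {"dp": [0,0,-0.08],"delta_rot": [0,0,0],"fingers": 0.2},
  {"dp": [0,0,0],"delta_rot": [0,0,0],"fingers": 0.2},
])

```text
clock: 13.85
position: [0.6435, -0.1341, 0.2723]
ee_rot: [0.001, 0.973, 0.233, 0.003]
contact_force: [0.8, -0.2, -1.3]
width: 0.0333
gripper_force: 41.1
```

```bash
python3 - <<'E'
from h import *
plan(.6063,.2692,.19,-63.2)
b,_=snap('side','side4'); cv2.imwrite('pics/v4.png',cv2.resize(b[90:240,160:320,::-1],(640,600),interpolation=3))
E
```

```text
t 13.85 pos [ 0.6435 -0.1341  0.2723] w 0.0333 F [ 0.8 -0.2 -1.3] gf 41.13386571407318
rot units [ 0.04 -0.04  0.02] dp units [ 0.743 -1.884  0.142] j6 0.79
```

View pics/v4.png

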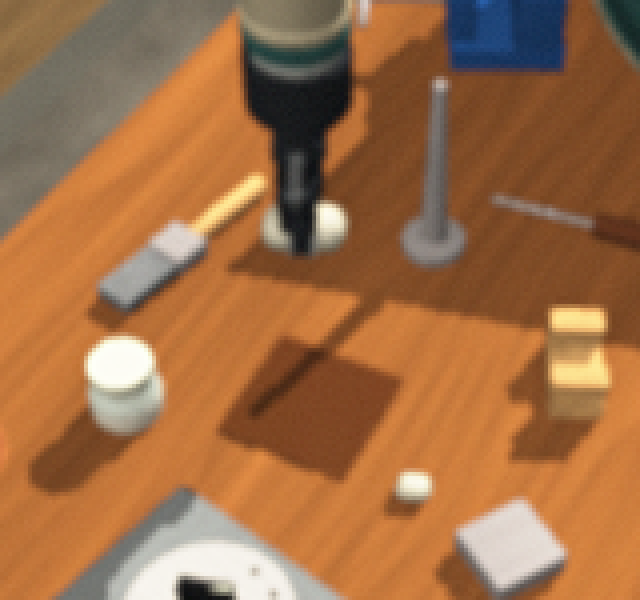

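The stone is held level across its width at (305,230) in the crop. The pad is empty and the other things have not moved. Carrying it to the pot.

servo_tool([
  {"dp": [0.057,-0.145,0],"delta_rot": [0,0,0],"fingers": 0.2},
  {"dp": [0.057,-0.145,0],"delta_rot": [0,0,0],"fingers": 0.2},
  {"dp": [0.057,-0.145,0],"delta_rot": [0,0,0],"fingers": 0.2},
  {"dp": [0.057,-0.145,0],"delta_rot": [0,0,0],"fingers": 0.2},
  {"dp": [0.057,-0.145,0],"delta_rot": [0,0,0],"fingers": 0.2},
])

```text
clock: 14.4
position: [0.6265, 0.0225, 0.2668]
ee_rot: [-0.001, 0.973, 0.233, -0.002]
contact_force: [0.5, -0.7, -0.4]
width: 0.0335
gripper_force: 41.1
```

servo_tool([
  {"dp": [0.057,-0.145,0],"delta_rot": [0,0,0],"fingers": 0.2},
  {"dp": [0.057,-0.145,0],"delta_rot": [0,0,0],"fingers": 0.2},
  {"dp": [0.057,-0.145,0],"delta_rot": [0,0,0],"fingers": 0.2},
  {"dp": [0.057,-0.145,0],"delta_rot": [0,0,0],"fingers": 0.2},
  {"dp": [0.057,-0.145,0],"delta_rot": [0,0,0],"fingers": 0.2},
])

```text
clock: 14.9
position: [0.6117, 0.1775, 0.2668]
ee_rot: [-0.0, 0.973, 0.233, -0.002]
contact_force: [0.0, 0.3, -0.9]
width: 0.0329
gripper_force: 41.1
```

servo_tool([
  {"dp": [0.057,-0.145,0],"delta_rot": [0,0,0],"fingers": 0.2},
  {"dp": [0.057,-0.145,0],"delta_rot": [0,0,0],"fingers": 0.2},
  {"dp": [0.057,-0.145,0],"delta_rot": [0,0,0],"fingers": 0.2},
  {"dp": [0,0,0],"delta_rot": [0,0,0],"fingers": 0.2},
  {"dp": [0,0,0],"delta_rot": [0,0,0],"fingers": 0.2},
])

```text
clock: 15.4
position: [0.6031, 0.2697, 0.267]
ee_rot: [0.0, 0.972, 0.234, -0.002]
contact_force: [0.6, 0.4, -2.1]
width: 0.0332
gripper_force: 41.1
```

```bash
python3 - <<'E'
from h import *
S=cloud('side','side4');S0=cloud('side','side0');d=np.load('pics/side0.npz')['d']
m=(d>0)&(abs(S0[...,2]-.1315)<.004)&(np.hypot(S0[...,0]-.606,S0[...,1]-.269)<.06)
X=S0[m];(x,y),r=cv2.minEnclosingCircle((X[:,:2]*1000).astype(np.float32));print('rim side',x,y,r)
P=cloud('top','top0');m=(np.load('pics/top0.npz')['d']>0)&(abs(P[...,2]-.1315)<.004)&(np.hypot(P[...,0]-.606,P[...,1]-.269)<.06)
print('rim top',cv2.minEnclosingCircle((P[m][:,:2]*1000).astype(np.float32)))
plan(.6063,.2692,.15,-63.2)
E
```

```text
rim side 605.5533447265625 269.0308532714844 50.84990310668945
rim top ((606.188232421875, 269.32391357421875), 50.588993072509766)
t 15.4 pos [0.6031 0.2697 0.267 ] w 0.0332 F [ 0.6  0.4 -2.1] gf 41.08759939670563
rot units [0.   0.04 0.04] dp units [0.013 0.009 0.315] j6 1.42
```

servo_tool([
  {"dp": [0.013,0.009,0],"delta_rot": [0,0.04,0.04],"fingers": 0.2},
  {"dp": [0,0,0.06],"delta_rot": [0,0,0],"fingers": 0.2},
  {"dp": [0,0,0.08],"delta_rot": [0,0,0],"fingers": 0.2},
  {"dp": [0,0,0.08],"delta_rot": [0,0,0],"fingers": 0.2},
  {"dp": [0,0,0],"delta_rot": [0,0,0],"fingers": 0.2},
])

```text
clock: 15.9
position: [0.606, 0.2674, 0.2216]
ee_rot: [-0.0, 0.973, 0.23, -0.001]
contact_force: [-0.4, -0.4, -1.8]
width: 0.0335
gripper_force: 41.1
```

servo_tool([
  {"dp": [0,0,0.08],"delta_rot": [0,0,0],"fingers": 0.2},
  {"dp": [0,0,0.08],"delta_rot": [0,0,0],"fingers": 0.2},
  {"dp": [0,0,0.08],"delta_rot": [0,0,0],"fingers": 0.2},
  {"dp": [0,0,0.04],"delta_rot": [0,0,0],"fingers": 0.2},
  {"dp": [0,0,0],"delta_rot": [0,0,0],"fingers": 0.2},
])

```text
clock: 16.4
position: [0.6071, 0.2685, 0.168]
ee_rot: [-0.0, 0.973, 0.23, 0.001]
contact_force: [0.3, 0.8, -1.2]
width: 0.033
gripper_force: 41.1
```

servo_tool([
  {"dp": [0,0,0.02],"delta_rot": [0,0,0],"fingers": 0.2},
  {"dp": [0,0,0.015],"delta_rot": [0,0,0],"fingers": 0.2},
  {"dp": [0,0,0.01],"delta_rot": [0,0,0],"fingers": 0.2},
  {"dp": [0,0,0],"delta_rot": [0,0,0],"fingers": 0.2},
  {"dp": [0,0,0],"delta_rot": [0,0,0],"fingers": 0.2},
])

```text
clock: 16.9
position: [0.6077, 0.2693, 0.1603]
ee_rot: [-0.001, 0.973, 0.231, 0.002]
contact_force: [0.1, 0.5, -0.6]
width: 0.0331
gripper_force: 41.1
```

servo_tool([
  {"dp": [0,0,0.015],"delta_rot": [0,0,0],"fingers": 0.2},
  {"dp": [0,0,0.01],"delta_rot": [0,0,0],"fingers": 0.2},
  {"dp": [0,0,0],"delta_rot": [0,0,0],"fingers": 0.2},
  {"dp": [0,0,0],"delta_rot": [0,0,0],"fingers": 0.2},
])

```text
clock: 17.3
position: [0.6083, 0.2695, 0.1588]
ee_rot: [-0.0, 0.973, 0.231, 0.004]
contact_force: [-4.3, -0.4, 12.8]
width: 0.0332
gripper_force: 43.1
```

servo_tool([
  {"dp": [0,0,0.005],"delta_rot": [0,0,0],"fingers": 0.2},
  {"dp": [0,0,0.005],"delta_rot": [0,0,0],"fingers": 0.2},
  {"dp": [0,0,0],"delta_rot": [0,0,0],"fingers": 0.2},
])

```text
clock: 17.6
position: [0.6083, 0.2695, 0.1586]
ee_rot: [-0.0, 0.973, 0.231, 0.005]
contact_force: [-6.3, -0.7, 20.9]
width: 0.0331
gripper_force: 44.0
```

Contact came about 6 mm higher than expected, so I'll ease off and look.

servo_tool([
  {"dp": [0,0,-0.018],"delta_rot": [0,0,0],"fingers": 0.2},
  {"dp": [0,0,0],"delta_rot": [0,0,0],"fingers": 0.2},
])

```text
clock: 17.8
position: [0.6082, 0.2695, 0.1588]
ee_rot: [-0.001, 0.973, 0.231, 0.004]
contact_force: [-2.4, -0.1, 9.7]
width: 0.0329
gripper_force: 42.7
```

```bash
python3 - <<'E'
from h import *
plan(.6063,.2692,.1,-63.2)
b,_=snap('side','side5');a,_=snap('top','top5')
cv2.imwrite('pics/v5.png',np.hstack([cv2.resize(b[240:310,135:205,::-1],(400,400),interpolation=3),cv2.resize(a[145:205,90:160,::-1],(400,343),interpolation=3)] if 0 else [cv2.resize(b[240:310,135:205,::-1],(400,400),interpolation=3),cv2.resize(a[140:210,90:160,::-1],(400,400),interpolation=3)]))
S=cloud('side','side5');c=b.astype(int);d=np.load('pics/side5.npz')['d']
m=(d>0)&(np.hypot(S[...,0]-.606,S[...,1]-.269)<.042)&(c.min(2)>110)&(S[...,2]>.078)&(S[...,2]<.125)
v,u=np.where(m);X=S[m]
for i in range(0,len(X),max(1,len(X)//25)): print(u[i],v[i],X[i].round(4),b[v[i],u[i]])
E
```

```text
t 17.8 pos [0.6082 0.2695 0.1588] w 0.0329 F [-2.4 -0.1  9.7] gf 42.668424210787634
rot units [ 0.01 -0.07 -0.02] dp units [-0.009 -0.003  0.025] j6 1.42
175 271 [0.6006 0.2492 0.1049] [144 140 121]
172 272 [0.6056 0.2554 0.1052] [201 192 165]
176 272 [0.5961 0.2507 0.1063] [143 137 120]
171 273 [0.6046 0.2599 0.1083] [233 223 193]
175 273 [0.5963 0.2544 0.1069] [171 163 139]
171 274 [0.6038 0.2616 0.1064] [243 235 205]
175 274 [0.5941 0.2571 0.1081] [216 207 179]
170 275 [0.6039 0.2654 0.1074] [203 194 166]
174 275 [0.5952 0.2602 0.1068] [244 239 216]
170 276 [0.6015 0.2681 0.1089] [218 209 180]
174 276 [0.5929 0.2629 0.1081] [245 240 222]
170 277 [0.6017 0.2691 0.1047] [224 216 186]
174 277 [0.5912 0.2651 0.1081] [243 238 217]
170 278 [0.598  0.2726 0.1091] [213 203 175]
174 278 [0.5882 0.2684 0.1113] [238 234 208]
170 279 [0.5973 0.2742 0.107 ] [184 174 148]
174 279 [0.5878 0.2697 0.1083] [230 222 196]
170 280 [0.5916 0.2792 0.116 ] [139 133 116]
174 280 [0.5879 0.2706 0.1042] [212 204 176]
180 280 [0.5799 0.2591 0.0914] [133 129 112]
174 281 [0.5868 0.2725 0.103 ] [194 184 161]
171 282 [0.5924 0.2779 0.1015] [140 135 118]
175 282 [0.5851 0.2718 0.0978] [169 161 139]
173 283 [0.587  0.2772 0.0998] [157 149 130]
178 283 [0.5789 0.2688 0.0928] [140 135 115]
176 284 [0.5838 0.272  0.0876] [149 145 125]
```

View pics/v5.png

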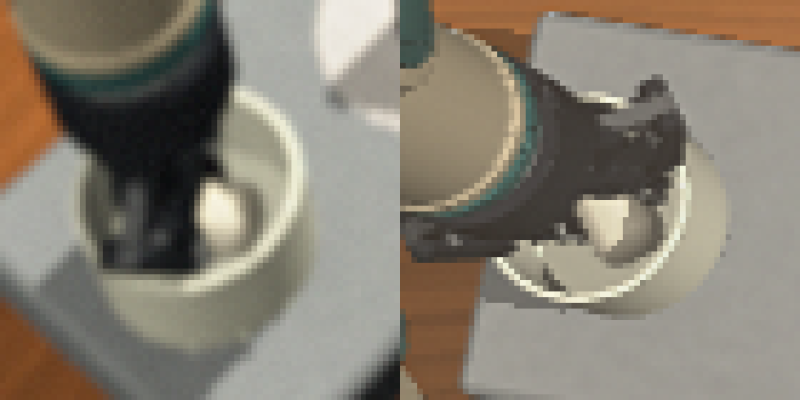

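```bash
python3 - <<'E'
from h import *
np.set_printoptions(precision=4,suppress=True)
s=readout.get_state();print(s['moment'],s['contact_force'])
q=s['ee_rot'];R=Ro.from_quat([q[1],q[2],q[3],q[0]])
for n in('side','top'):
  S=cloud(n,n+'5');z=np.load(f'pics/{n}5.npz');d=z['d'];c=z['p'].astype(int)
  m=(d>0)&(np.hypot(S[...,0]-.606,S[...,1]-.269)<.09)&(c.max(2)<95)&(S[...,2]>.1)
  X=S[m];T=R.inv().apply(X-s['position'])
  r=np.hypot(X[:,0]-.606,X[:,1]-.269)
  for a in np.arange(-.1,.1,.01):
    k=(T[:,1]>=a)&(T[:,1]<a+.01)
    if k.sum()>2: print(n,'y',round(a,3),k.sum(),'tool z max',np.percentile(T[k,2],95).round(4),'x',T[k,0].min().round(3),T[k,0].max().round(3),'r',r[k].min().round(3),r[k].max().round(3))
E
```

```text
[-0.3925  0.158  -0.0853] [-2.5958 -0.284   9.5281]
side y -0.07 519 tool z max -0.0276 x -0.042 0.028 r 0.06 0.077
side y -0.06 329 tool z max -0.0255 x -0.034 0.044 r 0.05 0.068
side y -0.05 56 tool z max 0.015 x -0.012 0.043 r 0.04 0.066
side y -0.04 343 tool z max -0.0361 x -0.02 0.033 r 0.03 0.048
side y -0.03 421 tool z max 0.0207 x -0.032 0.032 r 0.02 0.04
side y -0.02 192 tool z max 0.0007 x -0.038 0.042 r 0.017 0.045
side y -0.01 58 tool z max 0.0549 x -0.04 0.043 r 0.029 0.046
side y -0.0 46 tool z max 0.0562 x -0.041 0.044 r 0.031 0.047
side y 0.01 48 tool z max 0.0569 x -0.043 0.041 r 0.018 0.047
side y 0.02 42 tool z max 0.0356 x -0.052 -0.006 r 0.021 0.06
side y 0.03 69 tool z max -0.2771 x -0.057 -0.012 r 0.033 0.067
side y 0.04 4 tool z max -0.0054 x -0.05 -0.01 r 0.046 0.064
top y -0.07 18 tool z max -0.0235 x -0.034 0.01 r 0.06 0.072
top y -0.06 73 tool z max -0.0042 x -0.034 0.009 r 0.05 0.068
top y -0.05 78 tool z max 0.0111 x -0.048 -0.001 r 0.04 0.067
top y -0.04 15 tool z max 0.045 x -0.042 0.048 r 0.036 0.059
top y -0.03 17 tool z max 0.0449 x -0.043 -0.006 r 0.023 0.049
top y -0.02 50 tool z max 0.0531 x -0.035 0.002 r 0.014 0.038
top y -0.01 48 tool z max -0.0648 x -0.038 -0.031 r 0.03 0.038
top y -0.0 67 tool z max -0.0643 x -0.04 -0.029 r 0.028 0.041
top y 0.01 94 tool z max -0.0002 x -0.041 -0.008 r 0.018 0.046
top y 0.02 132 tool z max 0.0296 x -0.042 0.036 r 0.023 0.048
top y 0.03 240 tool z max 0.0201 x -0.051 0.024 r 0.031 0.063
top y 0.04 48 tool z max 0.0168 x -0.057 0.015 r 0.04 0.075
top y 0.05 165 tool z max -0.0076 x -0.056 0.011 r 0.051 0.076
top y 0.06 254 tool z max -0.0284 x -0.031 0.027 r 0.061 0.07
```

The stone's top reads about z=0.108, roughly 5 mm above its resting height, so the stone hasn't slipped. A finger knuckle seems to be on the rim. I'll raise, take a baseline reading, re-centre, and probe again using the moments.

servo_tool([
  {"dp": [0,0,-0.04],"delta_rot": [0,0,0],"fingers": 0.2},
  {"dp": [0,0,0],"delta_rot": [0,0,0],"fingers": 0.2},
  {"dp": [0,0,0],"delta_rot": [0,0,0],"fingers": 0.2},
])

```text
clock: 18.2
position: [0.6075, 0.2692, 0.1643]
ee_rot: [-0.001, 0.973, 0.231, 0.002]
contact_force: [-0.7, 0.2, -2.0]
width: 0.0332
gripper_force: 41.2
```

```bash
python3 - <<'E'
from h import *
plan(.606,.2692,.105,-63.2)
s=readout.get_state();print(s['moment'].round(3),s['contact_force'].round(2))
E
```

```text
t 18.2 pos [0.6075 0.2692 0.1643] w 0.0332 F [-0.7  0.2 -2. ] gf 41.16193413734436
rot units [-0.   -0.04 -0.02] dp units [-0.007 -0.004  0.027] j6 1.42
[-0.053  0.028  0.026] [-0.66  0.18 -2.03]
```

servo_tool([
  {"dp": [-0.007,-0.014,0],"delta_rot": [0,-0.04,0],"fingers": 0.2},
  {"dp": [0,0,0.02],"delta_rot": [0,0,0],"fingers": 0.2},
  {"dp": [0,0,0],"delta_rot": [0,0,0],"fingers": 0.2},
  {"dp": [0,0,0.01],"delta_rot": [0,0,0],"fingers": 0.2},
  {"dp": [0,0,0],"delta_rot": [0,0,0],"fingers": 0.2},
])

```text
clock: 18.7
position: [0.6051, 0.2711, 0.1587]
ee_rot: [-0.0, 0.973, 0.231, -0.0]
contact_force: [-0.6, 0.2, -0.6]
width: 0.0334
gripper_force: 41.1
```

servo_tool([
  {"dp": [0,0,0.01],"delta_rot": [0,0,0],"fingers": 0.2},
  {"dp": [0,0,0],"delta_rot": [0,0,0],"fingers": 0.2},
])

```text
clock: 18.9
position: [0.6052, 0.2712, 0.1584]
ee_rot: [-0.0, 0.973, 0.231, 0.001]
contact_force: [-2.5, -0.2, 6.9]
width: 0.0333
gripper_force: 41.6
```

```bash
python3 - <<'E'
from h import *
plan(.606,.2692,.105,-63.2)
s=readout.get_state();print(s['moment'].round(3),s['contact_force'].round(2))
E
```

```text
t 18.9 pos [0.6052 0.2712 0.1584] w 0.0333 F [-2.5 -0.2  6.9] gf 41.59440723946318
rot units [-0.   -0.01 -0.02] dp units [-0.001  0.011 -0.003] j6 1.42
[0.132 0.423 0.084] [-2.46 -0.25  6.88]
```

```bash
python3 - <<'E'
from h import *
np.set_printoptions(precision=4,suppress=True)
pos=np.array([.6435,-.1341,.2723]);a=np.radians(-63.2)
R=np.array([[-np.sin(a),np.cos(a),0],[np.cos(a),np.sin(a),0],[0,0,-1]]).T
z=np.load('pics/side4.npz');S=cloud('side','side4');d=z['d'];c=z['p'].astype(int)
T=(S-pos)@R
g=(d>0)&(np.abs(T).max(-1)<.11)
dark=g&(c.max(2)<110);lite=g&(c.min(2)>120)
for nm,m in(('dark',dark),('lite',lite)):
  X=T[m]; print(nm,len(X))
  for z0 in np.arange(-.02,.1,.006):
    k=(X[:,2]>=z0)&(X[:,2]<z0+.006)
    if k.any(): print(round(z0,3),k.sum(),'x',X[k,0].min(),X[k,0].max(),'y',X[k,1].min(),X[k,1].max())
E
```

```text
dark 776
-0.02 21 x -0.017445786947218902 0.014203964879143507 y -0.06429131104743198 0.010773258367945557
-0.014 17 x -0.01658712545769846 0.014115707569719305 y -0.06180034995722645 0.018566125420304135
-0.008 20 x -0.01634983936002376 0.014686133281561806 y -0.05933104895783237 -0.014530187531595943
-0.002 26 x -0.016407955720594537 0.014545048501887585 y -0.05629757941211414 -0.012180664760244604
0.004 7 x -0.01343169497998228 0.009643824498927136 y -0.055359830852683395 -0.02331354716769347
0.01 7 x -0.012004690258303363 0.010014931672740052 y -0.051741504520728364 -0.024741078407645296
0.016 16 x -0.01180466744162826 0.007817051645048066 y -0.0490588207852136 -0.041478819783608706
0.022 2 x 0.002627569035643224 0.008092233997608302 y -0.046017533712362 -0.04433974779393479
0.028 1 x -0.003913712828304139 -0.003913712828304139 y 0.019400805336288428 0.019400805336288428
0.04 5 x -0.006676352774126748 0.004682550856174436 y -0.030785739952183123 -0.02558254778817153
0.046 11 x -0.009402547580272444 0.00861630250915408 y -0.0299874189963365 0.018092861189010188
0.052 13 x -0.00945
[... 170 characters left out ...]
09399115
0.064 5 x -0.008805668006431311 0.008881935985177163 y -0.02599879238543613 -0.018104454925278173
0.07 4 x -0.008463194511452056 0.009450250276645039 y -0.020322896734869558 -0.018777527151402133
lite 98
0.022 2 x -0.01292880695130163 -0.012809623622677143 y -0.023237139163049328 -0.0231125625953043
0.046 23 x -0.02549851827807035 0.027060309449853426 y -0.009160066465681706 0.01096238300941267
0.052 43 x -0.028235905801799233 0.027730933607201216 y -0.017653246148220246 0.013452508504497303
0.058 22 x -0.02868587478083192 0.02711245891059481 y -0.016852834769090986 0.002282581482137973
0.064 8 x -0.025756462704777713 0.027633240313894636 y -0.01611484318060084 -0.009692430967676977
```

Moments show that the two outer knuckles contact the rim symmetrically. I'll probe once more when exactly centred to learn the reachable depth.

servo_tool([
  {"dp": [0,0,-0.025],"delta_rot": [0,0,0],"fingers": 0.2},
  {"dp": [0,0.0075,0],"delta_rot": [0,-0.01,0],"fingers": 0.2},
  {"dp": [0,0,0.02],"delta_rot": [0,0,0],"fingers": 0.2},
  {"dp": [0,0,0.005],"delta_rot": [0,0,0],"fingers": 0.2},
  {"dp": [0,0,0],"delta_rot": [0,0,0],"fingers": 0.2},
])

```text
clock: 19.4
position: [0.6065, 0.27, 0.1584]
ee_rot: [0.0, 0.973, 0.231, 0.001]
contact_force: [-1.8, 1.1, 8.2]
width: 0.033
gripper_force: 41.3
```

servo_tool([
  {"dp": [0,0,0.006],"delta_rot": [0,0,0],"fingers": 0.2},
  {"dp": [0,0,0],"delta_rot": [0,0,0],"fingers": 0.2},
])

```text
clock: 19.6
position: [0.6066, 0.27, 0.1583]
ee_rot: [0.0, 0.973, 0.231, 0.001]
contact_force: [-3.5, -0.5, 12.9]
width: 0.0331
gripper_force: 41.5
```

servo_tool([
  {"dp": [0,0,0.006],"delta_rot": [0,0,0],"fingers": 0.2},
  {"dp": [0,0,0],"delta_rot": [0,0,0],"fingers": 0.2},
])

```text
clock: 19.8
position: [0.6066, 0.27, 0.1582]
ee_rot: [0.0, 0.973, 0.231, 0.002]
contact_force: [-5.8, -0.7, 18.1]
width: 0.0328
gripper_force: 41.7
```

Knuckles bottom out at TCP z≈0.158 whatever the centring, so the stone must be held about 6.6 mm higher up, with the fingertips just above its lower rounding. I'll go back to the pad and take it again.

servo_tool([
  {"dp": [0,0,-0.05],"delta_rot": [0,0,0],"fingers": 0.2},
  {"dp": [0,0,-0.1],"delta_rot": [0,0,0],"fingers": 0.2},
  {"dp": [0,0,-0.15],"delta_rot": [0,0,0],"fingers": 0.2},
  {"dp": [0,0,-0.15],"delta_rot": [0,0,0],"fingers": 0.2},
  {"dp": [0,0,-0.12],"delta_rot": [0,0,0],"fingers": 0.2},
])

```text
clock: 20.3
position: [0.606, 0.2698, 0.2693]
ee_rot: [0.0, 0.973, 0.231, -0.0]
contact_force: [0.5, 0.3, -1.4]
width: 0.0334
gripper_force: 41.1
```

servo_tool([
  {"dp": [0,0,0],"delta_rot": [0,0,0],"fingers": 0.2},
  {"dp": [0,0,0],"delta_rot": [0,0,0],"fingers": 0.2},
])

```text
clock: 20.5
position: [0.6056, 0.2697, 0.2675]
ee_rot: [0.0, 0.973, 0.231, -0.001]
contact_force: [-0.1, -0.5, -2.2]
width: 0.0332
gripper_force: 41.2
```

```bash
python3 - <<'E'
from h import *
plan(.6425,-.134,.19,-63.2)
E
```

```text
t 20.5 pos [0.6056 0.2697 0.2675] w 0.0332 F [-0.1 -0.5 -2.2] gf 41.17767512798309
rot units [-0.    0.02 -0.02] dp units [-0.745  1.885  0.118] j6 1.42
```

servo_tool([
  {"dp": [-0.057,0.145,0],"delta_rot": [0,0,0],"fingers": 0.2},
  {"dp": [-0.057,0.145,0],"delta_rot": [0,0,0],"fingers": 0.2},
  {"dp": [-0.057,0.145,0],"delta_rot": [0,0,0],"fingers": 0.2},
  {"dp": [-0.057,0.145,0],"delta_rot": [0,0,0],"fingers": 0.2},
  {"dp": [-0.057,0.145,0],"delta_rot": [0,0,0],"fingers": 0.2},
])

```text
clock: 21.0
position: [0.619, 0.1134, 0.2655]
ee_rot: [-0.0, 0.973, 0.231, -0.003]
contact_force: [1.5, -0.7, -1.4]
width: 0.0329
gripper_force: 41.1
```

servo_tool([
  {"dp": [-0.057,0.145,0],"delta_rot": [0,0,0],"fingers": 0.2},
  {"dp": [-0.057,0.145,0],"delta_rot": [0,0,0],"fingers": 0.2},
  {"dp": [-0.057,0.145,0],"delta_rot": [0,0,0],"fingers": 0.2},
  {"dp": [-0.057,0.145,0],"delta_rot": [0,0,0],"fingers": 0.2},
  {"dp": [-0.057,0.145,0],"delta_rot": [0,0,0],"fingers": 0.2},
])

```text
clock: 21.5
position: [0.6332, -0.0416, 0.2655]
ee_rot: [-0.001, 0.973, 0.231, -0.003]
contact_force: [-0.1, 0.1, -1.3]
width: 0.0328
gripper_force: 41.1
```

servo_tool([
  {"dp": [-0.057,0.145,0],"delta_rot": [0,0,0],"fingers": 0.2},
  {"dp": [-0.057,0.145,0],"delta_rot": [0,0,0],"fingers": 0.2},
  {"dp": [-0.057,0.145,0],"delta_rot": [0,0,0],"fingers": 0.2},
  {"dp": [0,0,0.1],"delta_rot": [0,0,0],"fingers": 0.2},
  {"dp": [0,0,0.15],"delta_rot": [0,0,0],"fingers": 0.2},
])

```text
clock: 22.0
position: [0.6428, -0.1352, 0.217]
ee_rot: [0.0, 0.973, 0.23, -0.0]
contact_force: [-0.2, -0.1, -1.1]
width: 0.0333
gripper_force: 41.2
```

servo_tool([
  {"dp": [0,0,0.15],"delta_rot": [0,0,0],"fingers": 0.2},
  {"dp": [0,0,0.15],"delta_rot": [0,0,0],"fingers": 0.2},
  {"dp": [0,0,0.15],"delta_rot": [0,0,0],"fingers": 0.2},
  {"dp": [0,0,0.1],"delta_rot": [0,0,0],"fingers": 0.2},
  {"dp": [0,0,0.06],"delta_rot": [0,0,0],"fingers": 0.2},
])

```text
clock: 22.5
position: [0.64, -0.1329, 0.0918]
ee_rot: [-0.002, 0.973, 0.231, -0.004]
contact_force: [-0.2, -0.2, -1.1]
width: 0.0335
gripper_force: 41.1
```

servo_tool([
  {"dp": [0,0,0],"delta_rot": [0,0,0],"fingers": 0.2},
  {"dp": [0,0,0],"delta_rot": [0,0,0],"fingers": 0.2},
])

```text
clock: 22.7
position: [0.6426, -0.1337, 0.0961]
ee_rot: [-0.0, 0.973, 0.231, -0.001]
contact_force: [1.2, 0.5, -0.4]
width: 0.0334
gripper_force: 41.1
```

```bash
python3 - <<'E'
from h import *
plan(.6425,-.134,.0275,-63.2)
E
```

```text
t 22.7 pos [ 0.6426 -0.1337  0.0961] w 0.0334 F [ 1.2  0.5 -0.4] gf 41.11554980278015
rot units [-0.    0.01 -0.02] dp units [-0.001  0.001  0.074] j6 0.79
```

servo_tool([
  {"dp": [0,0,0.04],"delta_rot": [0,0,0],"fingers": 0.2},
  {"dp": [0,0,0.02],"delta_rot": [0,0,0],"fingers": 0.2},
  {"dp": [0,0,0.007],"delta_rot": [0,0,0],"fingers": 0.2},
  {"dp": [0,0,0],"delta_rot": [0,0,0],"fingers": 0.2},
  {"dp": [0,0,0],"delta_rot": [0,0,0],"fingers": 0.2},
])

```text
clock: 23.2
position: [0.6427, -0.1337, 0.0833]
ee_rot: [0.0, 0.973, 0.231, -0.0]
contact_force: [-0.1, 0.2, 0.4]
width: 0.0331
gripper_force: 41.1
```

servo_tool([
  {"dp": [0,0,0.006],"delta_rot": [0,0,0],"fingers": 0.2},
  {"dp": [0,0,0],"delta_rot": [0,0,0],"fingers": 0.2},
])

```text
clock: 23.4
position: [0.6426, -0.1337, 0.0819]
ee_rot: [0.0, 0.973, 0.231, -0.0]
contact_force: [-0.7, -0.1, -0.8]
width: 0.0334
gripper_force: 41.1
```

servo_tool([
  {"dp": [0,0,0.005],"delta_rot": [0,0,0],"fingers": 0.2},
  {"dp": [0,0,0],"delta_rot": [0,0,0],"fingers": 0.2},
])

```text
clock: 23.6
position: [0.6427, -0.1337, 0.0814]
ee_rot: [0.0, 0.973, 0.231, -0.0]
contact_force: [0.4, -0.2, 3.0]
width: 0.0332
gripper_force: 41.6
```

servo_tool([
  {"dp": [0,0,0.003],"delta_rot": [0,0,0],"fingers": 0.2},
  {"dp": [0,0,0],"delta_rot": [0,0,0],"fingers": 0.2},
])

```text
clock: 23.8
position: [0.6427, -0.1337, 0.0814]
ee_rot: [0.0, 0.973, 0.231, -0.0]
contact_force: [-2.2, 1.0, 6.7]
width: 0.0333
gripper_force: 42.1
```

servo_tool([
  {"dp": [0,0,-0.004],"delta_rot": [0,0,0],"fingers": 0.2},
  {"dp": [0,0,0],"delta_rot": [0,0,0],"fingers": 0.5},
  {"dp": [0,0,0],"delta_rot": [0,0,0],"fingers": 0.5},
  {"dp": [0,0,-0.033],"delta_rot": [0,0,0],"fingers": 0.5},
  {"dp": [0,0,0],"delta_rot": [0,0,0],"fingers": 0.5},
])

```text
clock: 24.3
position: [0.6432, -0.1339, 0.0885]
ee_rot: [0.001, 0.973, 0.231, 0.0]
contact_force: [-0.0, -0.5, 0.3]
width: 0.0428
gripper_force: 0.0
```

servo_tool([
  {"dp": [0,0,0],"delta_rot": [0,0,0],"fingers": 0.5},
  {"dp": [0,0,0],"delta_rot": [0,0,0],"fingers": 0.5},
])

```text
clock: 24.5
position: [0.6426, -0.1337, 0.0876]
ee_rot: [0.0, 0.973, 0.231, -0.0]
contact_force: [-0.0, -0.7, 0.1]
width: 0.0422
gripper_force: 0.0
```

servo_tool([
  {"dp": [0,0,-0.001],"delta_rot": [0,0,0],"fingers": 0.4},
  {"dp": [0,0,0],"delta_rot": [0,0,0],"fingers": 0.2},
  {"dp": [0,0,0],"delta_rot": [0,0,0],"fingers": 0.2},
  {"dp": [0,0,0],"delta_rot": [0,0,0],"fingers": 0.2},
  {"dp": [0,0,0],"delta_rot": [0,0,0],"fingers": 0.2},
], force=40)

```text
clock: 25.0
position: [0.6426, -0.1337, 0.088]
ee_rot: [0.0, 0.973, 0.231, -0.0]
contact_force: [-0.6, -0.1, 2.0]
width: 0.0332
gripper_force: 41.6
```

servo_tool([
  {"dp": [0,0,-0.01],"delta_rot": [0,0,0],"fingers": 0.2},
  {"dp": [0,0,-0.015],"delta_rot": [0,0,0],"fingers": 0.2},
  {"dp": [0,0,0],"delta_rot": [0,0,0],"fingers": 0.2},
  {"dp": [0,0,0],"delta_rot": [0,0,0],"fingers": 0.2},
])

```text
clock: 25.4
position: [0.6426, -0.1337, 0.0928]
ee_rot: [0.0, 0.973, 0.231, -0.0]
contact_force: [0.2, 0.0, -0.9]
width: 0.033
gripper_force: 41.3
```

```bash
python3 - <<'E'
from h import *
plan(.6425,-.134,.0275,-63.2)
b,_=snap('side','side6'); cv2.imwrite('pics/v6.png',cv2.resize(b[140:220,200:280,::-1],(600,600),interpolation=3))
E
```

```text
t 25.4 pos [ 0.6426 -0.1337  0.0928] w 0.033 F [ 0.2  0.  -0.9] gf 41.27053678035736
rot units [-0.    0.01 -0.02] dp units [-0.001  0.001  0.057] j6 0.79
```

View pics/v6.png

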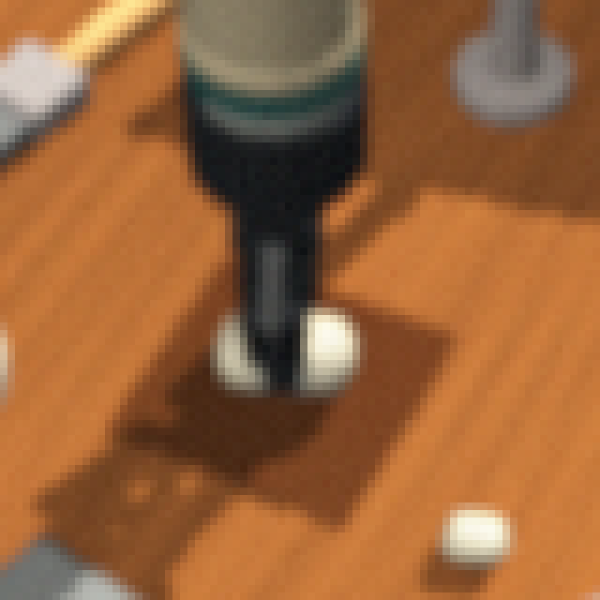

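The stone is held level at (285,350), lifted just above the pad. Carrying it to the pot again.

servo_tool([
  {"dp": [0,0,-0.05],"delta_rot": [0,0,0],"fingers": 0.2},
  {"dp": [0,0,-0.1],"delta_rot": [0,0,0],"fingers": 0.2},
  {"dp": [0,0,-0.13],"delta_rot": [0,0,0],"fingers": 0.2},
  {"dp": [0,0,-0.15],"delta_rot": [0,0,0],"fingers": 0.2},
  {"dp": [0,0,-0.15],"delta_rot": [0,0,0],"fingers": 0.2},
])

```text
clock: 25.95
position: [0.6425, -0.1336, 0.2105]
ee_rot: [0.0, 0.973, 0.231, -0.0]
contact_force: [0.9, -0.7, -0.6]
width: 0.0332
gripper_force: 41.2
```

servo_tool([
  {"dp": [0,0,-0.15],"delta_rot": [0,0,0],"fingers": 0.2},
  {"dp": [0,0,-0.1],"delta_rot": [0,0,0],"fingers": 0.2},
  {"dp": [0,0,-0.05],"delta_rot": [0,0,0],"fingers": 0.2},
  {"dp": [0.057,-0.145,0],"delta_rot": [0,0,0],"fingers": 0.2},
  {"dp": [0.057,-0.145,0],"delta_rot": [0,0,0],"fingers": 0.2},
])

```text
clock: 26.45
position: [0.6368, -0.0716, 0.2689]
ee_rot: [0.0, 0.973, 0.23, -0.0]
contact_force: [0.1, 1.1, -1.3]
width: 0.033
gripper_force: 41.3
```

servo_tool([
  {"dp": [0.057,-0.145,0],"delta_rot": [0,0,0],"fingers": 0.2},
  {"dp": [0.057,-0.145,0],"delta_rot": [0,0,0],"fingers": 0.2},
  {"dp": [0.057,-0.145,0],"delta_rot": [0,0,0],"fingers": 0.2},
  {"dp": [0.057,-0.145,0],"delta_rot": [0,0,0],"fingers": 0.2},
  {"dp": [0.057,-0.145,0],"delta_rot": [0,0,0],"fingers": 0.2},
])

```text
clock: 26.95
position: [0.6222, 0.0848, 0.2683]
ee_rot: [-0.0, 0.973, 0.231, -0.001]
contact_force: [0.2, 0.2, -1.7]
width: 0.0328
gripper_force: 41.3
```

servo_tool([
  {"dp": [0.057,-0.145,0],"delta_rot": [0,0,0],"fingers": 0.2},
  {"dp": [0.057,-0.145,0],"delta_rot": [0,0,0],"fingers": 0.2},
  {"dp": [0.057,-0.145,0],"delta_rot": [0,0,0],"fingers": 0.2},
  {"dp": [0.057,-0.145,0],"delta_rot": [0,0,0],"fingers": 0.2},
  {"dp": [0.057,-0.145,0],"delta_rot": [0,0,0],"fingers": 0.2},
])

```text
clock: 27.45
position: [0.608, 0.2399, 0.2681]
ee_rot: [0.0, 0.973, 0.231, -0.001]
contact_force: [0.9, -0.7, -0.9]
width: 0.0329
gripper_force: 41.3
```

servo_tool([
  {"dp": [0.057,-0.145,0],"delta_rot": [0,0,0],"fingers": 0.2},
  {"dp": [0,0,0],"delta_rot": [0,0,0],"fingers": 0.2},
  {"dp": [0,0,0],"delta_rot": [0,0,0],"fingers": 0.2},
  {"dp": [0,0,0],"delta_rot": [0,0,0],"fingers": 0.2},
])

```text
clock: 27.85
position: [0.6057, 0.2689, 0.2683]
ee_rot: [0.001, 0.973, 0.231, -0.001]
contact_force: [0.2, -0.1, -1.2]
width: 0.0327
gripper_force: 41.2
```

```bash
python3 - <<'E'
from h import *
plan(.6057,.2698,.12,-63.2)
E
```

```text
t 27.85 pos [0.6057 0.2689 0.2683] w 0.0327 F [ 0.2 -0.1 -1.2] gf 41.24548673629761
rot units [ 0.01  0.02 -0.02] dp units [ 0.002 -0.004  0.472] j6 1.42
```

servo_tool([
  {"dp": [0.002,-0.004,0.05],"delta_rot": [0,0,0],"fingers": 0.2},
  {"dp": [0,0,0.1],"delta_rot": [0,0,0],"fingers": 0.2},
  {"dp": [0,0,0.1],"delta_rot": [0,0,0],"fingers": 0.2},
  {"dp": [0,0,0.1],"delta_rot": [0,0,0],"fingers": 0.2},
  {"dp": [0,0,0.08],"delta_rot": [0,0,0],"fingers": 0.2},
])

```text
clock: 28.35
position: [0.6053, 0.2693, 0.1807]
ee_rot: [0.0, 0.973, 0.23, -0.002]
contact_force: [-0.1, -0.5, -1.8]
width: 0.0331
gripper_force: 41.3
```

servo_tool([
  {"dp": [0,0,0.05],"delta_rot": [0,0,0],"fingers": 0.2},
  {"dp": [0,0,0.03],"delta_rot": [0,0,0],"fingers": 0.2},
  {"dp": [0,0,0.01],"delta_rot": [0,0,0],"fingers": 0.2},
  {"dp": [0,0,0],"delta_rot": [0,0,0],"fingers": 0.2},
  {"dp": [0,0,0],"delta_rot": [0,0,0],"fingers": 0.2},
])

```text
clock: 28.85
position: [0.6062, 0.2708, 0.1655]
ee_rot: [-0.0, 0.973, 0.231, 0.0]
contact_force: [-0.6, 0.2, -1.0]
width: 0.0332
gripper_force: 41.2
```

servo_tool([
  {"dp": [0,0,0.01],"delta_rot": [0,0,0],"fingers": 0.2},
  {"dp": [0,0,0],"delta_rot": [0,0,0],"fingers": 0.2},
])

```text
clock: 29.05
position: [0.6058, 0.2707, 0.163]
ee_rot: [0.0, 0.973, 0.231, -0.0]
contact_force: [0.4, -0.7, -0.8]
width: 0.033
gripper_force: 41.2
```

servo_tool([
  {"dp": [0,0,0.01],"delta_rot": [0,0,0],"fingers": 0.2},
  {"dp": [0,0,0],"delta_rot": [0,0,0],"fingers": 0.2},
])

```text
clock: 29.25
position: [0.6056, 0.2706, 0.1605]
ee_rot: [0.0, 0.973, 0.231, -0.001]
contact_force: [0.5, -0.3, -1.5]
width: 0.0329
gripper_force: 41.2
```

servo_tool([
  {"dp": [0,0,0.008],"delta_rot": [0,0,0],"fingers": 0.2},
  {"dp": [0,0,0],"delta_rot": [0,0,0],"fingers": 0.2},
])

```text
clock: 29.45
position: [0.6057, 0.2706, 0.159]
ee_rot: [0.0, 0.973, 0.231, -0.001]
contact_force: [-0.2, -1.1, -1.7]
width: 0.0331
gripper_force: 41.3
```

servo_tool([
  {"dp": [0,0,0.006],"delta_rot": [0,0,0],"fingers": 0.2},
  {"dp": [0,0,0],"delta_rot": [0,0,0],"fingers": 0.2},
])

```text
clock: 29.65
position: [0.6057, 0.2707, 0.1589]
ee_rot: [0.0, 0.973, 0.231, -0.0]
contact_force: [-1.3, -0.7, 4.6]
width: 0.0332
gripper_force: 41.8
```

```bash
python3 - <<'E'
from h import *
plan(.6057,.2698,.105,-63.2)
s=readout.get_state();print(s['moment'].round(3),s['contact_force'].round(2))
E
```

```text
t 29.65 pos [0.6057 0.2707 0.1589] w 0.0332 F [-1.3 -0.7  4.6] gf 41.83793306350708
rot units [ 0.    0.   -0.02] dp units [-0.002  0.004  0.   ] j6 1.42
[-0.107  0.271  0.034] [-1.32 -0.69  4.57]
```

Contact came at TCP 0.1589, which puts the underside at 0.074 — the floor height. Releasing.

servo_tool([
  {"dp": [0,0,0.002],"delta_rot": [0,0,0],"fingers": 0.2},
  {"dp": [0,0,0],"delta_rot": [0,0,0],"fingers": 0.36},
  {"dp": [0,0,0],"delta_rot": [0,0,0],"fingers": 0.4},
  {"dp": [0,0,0],"delta_rot": [0,0,0],"fingers": 0.45},
  {"dp": [0,0,0],"delta_rot": [0,0,0],"fingers": 0.48},
])

```text
clock: 30.15
position: [0.6064, 0.2707, 0.1589]
ee_rot: [0.0, 0.973, 0.231, 0.001]
contact_force: [-1.3, -1.1, 6.8]
width: 0.0409
gripper_force: 6.4
```

servo_tool([
  {"dp": [0,0,-0.03],"delta_rot": [0,0,0],"fingers": 0.48},
  {"dp": [0,0,-0.1],"delta_rot": [0,0,0],"fingers": 0.48},
  {"dp": [0,0,-0.15],"delta_rot": [0,0,0],"fingers": 0.48},
  {"dp": [0,0,-0.2],"delta_rot": [0,0,0],"fingers": 0.48},
  {"dp": [0,0,-0.1],"delta_rot": [0,0,0],"fingers": 0.48},
])

```text
clock: 30.65
position: [0.6069, 0.2711, 0.2769]
ee_rot: [-0.0, 0.973, 0.231, 0.002]
contact_force: [-0.0, -0.4, 0.2]
width: 0.041
gripper_force: 0.0
```

servo_tool([
  {"dp": [0,0,0],"delta_rot": [0,0,0],"fingers": 0.48},
  {"dp": [0,0,0],"delta_rot": [0,0,0],"fingers": 0.48},
])

```text
clock: 30.85
position: [0.6056, 0.2706, 0.2731]
ee_rot: [0.0, 0.973, 0.231, -0.001]
contact_force: [-0.8, -0.5, 0.1]
width: 0.0407
gripper_force: 0.0
```

```bash
python3 - <<'E'
from h import *
b,_=snap('side','side7');a,_=snap('top','top7')
cv2.imwrite('pics/v7.png',np.hstack([cv2.resize(b[230:300,135:205,::-1],(400,400),interpolation=3),cv2.resize(a[140:220,95:175,::-1],(400,400),interpolation=3)]))
plan(.5787,.1165,.19,-70.3)
P=cloud('side','side0');d=np.load('pics/side0.npz')['d']
m=(d>0)&(np.hypot(P[...,0]-.5785,P[...,1]-.1165)<.03)&(P[...,2]>.103)&(P[...,2]<.115);print(cv2.minAreaRect((P[m][:,:2]*1000).astype(np.float32)))
S=cloud('side','side7');d=np.load('pics/side7.npz')['d'];c=b.astype(int)
m=(d>0)&(np.hypot(S[...,0]-.606,S[...,1]-.27)<.042)&(S[...,2]>.09)&(S[...,2]<.12);X=S[m]
print(len(X));
if len(X): print(cv2.minAreaRect((X[:,:2]*1000).astype(np.float32)),np.percentile(X[:,2],[10,50,90,98]))
E
```

```text
t 30.95 pos [0.6051 0.2704 0.2715] w 0.0411 F [-0.5 -0.5 -0.6] gf 0.0
rot units [-0.    0.04  1.22] dp units [-0.384  0.68   0.138] j6 1.42
((576.8787841796875, 117.3012466430664), (40.93084716796875, 14.166542053222656), 19.86441421508789)
270
((605.7577514648438, 271.0077209472656), (61.721126556396484, 31.46109962463379), 28.260042190551758) [0.09383967 0.09921407 0.10197757 0.10333946]
```

View pics/v7.png

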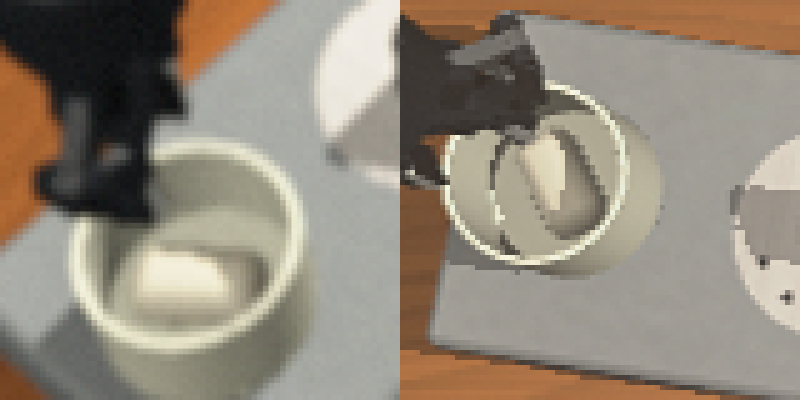

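The stone lies flat on the pot floor: it's at (190,280) in the side crop, its top measures 0.102 as it should, and the long axis is at about 28°. Now the dial.

servo_tool([
  {"dp": [0,0,0],"delta_rot": [0,0,0.6],"fingers": 0.48},
  {"dp": [0,0,0],"delta_rot": [0,0,0.62],"fingers": 0.48},
  {"dp": [-0.077,0.136,0],"delta_rot": [0,0,0],"fingers": 0.48},
  {"dp": [-0.077,0.136,0],"delta_rot": [0,0,0],"fingers": 0.48},
  {"dp": [-0.077,0.136,0],"delta_rot": [0,0,0],"fingers": 0.48},
])

```text
clock: 31.45
position: [0.5889, 0.1774, 0.2713]
ee_rot: [0.0, 0.985, 0.171, -0.002]
contact_force: [-0.4, -0.2, -0.6]
width: 0.041
gripper_force: 0.0
```

servo_tool([
  {"dp": [-0.077,0.136,0],"delta_rot": [0,0,0],"fingers": 0.48},
  {"dp": [-0.077,0.136,0],"delta_rot": [0,0,0],"fingers": 0.48},
  {"dp": [0,0,0],"delta_rot": [0,0,0],"fingers": 0.48},
  {"dp": [0,0,0],"delta_rot": [0,0,0],"fingers": 0.48},
  {"dp": [0,0,0],"delta_rot": [0,0,0],"fingers": 0.48},
])

```text
clock: 31.95
position: [0.5791, 0.1174, 0.2727]
ee_rot: [-0.0, 0.985, 0.171, -0.001]
contact_force: [-0.5, -0.5, 0.7]
width: 0.0409
gripper_force: 0.0
```

```bash
python3 - <<'E'
from h import *
plan(.578,.1167,.108,-70.3)
E
```

```text
t 31.95 pos [0.5791 0.1174 0.2727] w 0.0409 F [-0.5 -0.5  0.7] gf 0.0
rot units [-0.01  0.02  0.  ] dp units [-0.006  0.001  0.554] j6 1.31
```

servo_tool([
  {"dp": [-0.006,0.001,0.1],"delta_rot": [0,0,0],"fingers": 0.48},
  {"dp": [0,0,0.15],"delta_rot": [0,0,0],"fingers": 0.48},
  {"dp": [0,0,0.1],"delta_rot": [0,0,0],"fingers": 0.48},
  {"dp": [0,0,0.1],"delta_rot": [0,0,0],"fingers": 0.48},
  {"dp": [0,0,0.06],"delta_rot": [0,0,0],"fingers": 0.48},
])

```text
clock: 32.45
position: [0.5773, 0.1173, 0.1695]
ee_rot: [-0.0, 0.985, 0.172, -0.002]
contact_force: [-0.7, -0.4, 0.3]
width: 0.0408
gripper_force: 0.0
```

servo_tool([
  {"dp": [0,0,0.03],"delta_rot": [0,0,0],"fingers": 0.48},
  {"dp": [0,0,0.015],"delta_rot": [0,0,0],"fingers": 0.48},
  {"dp": [0,0,0],"delta_rot": [0,0,0],"fingers": 0.48},
  {"dp": [0,0,0],"delta_rot": [0,0,0],"fingers": 0.48},
])

```text
clock: 32.85
position: [0.5786, 0.1162, 0.1635]
ee_rot: [0.0, 0.985, 0.171, 0.0]
contact_force: [-0.3, 0.9, 0.1]
width: 0.0408
gripper_force: 0.0
```

servo_tool([
  {"dp": [0,0,0],"delta_rot": [0,0,0],"fingers": 0.3},
  {"dp": [0,0,0],"delta_rot": [0,0,0],"fingers": 0.05},
  {"dp": [0,0,0],"delta_rot": [0,0,0],"fingers": 0.05},
  {"dp": [0,0,0],"delta_rot": [0,0,0],"fingers": 0.05},
  {"dp": [0,0,0],"delta_rot": [0,0,0],"fingers": 0.05},
], force=25)

```text
clock: 33.35
position: [0.5779, 0.1174, 0.1635]
ee_rot: [-0.001, 0.985, 0.171, 0.0]
contact_force: [-1.4, 4.2, 4.5]
width: 0.0133
gripper_force: 29.6
```

```bash
python3 - <<'E'
from h import *
plan(.578,.1167,.108,-100.3)
E
```

```text
t 33.35 pos [0.5779 0.1174 0.1635] w 0.0133 F [-1.4  4.2  4.5] gf 29.58540827035904
rot units [-0.03  0.    5.23] dp units [0.001 0.003 0.008] j6 1.31
```

servo_tool([
  {"dp": [0,0,0],"delta_rot": [0,0,0.6],"fingers": 0.05},
  {"dp": [0,0,0],"delta_rot": [0,0,0.7],"fingers": 0.05},
  {"dp": [0,0,0],"delta_rot": [0,0,0.7],"fingers": 0.05},
  {"dp": [0,0,0],"delta_rot": [0,0,0.7],"fingers": 0.05},
  {"dp": [0,0,0],"delta_rot": [0,0,0.7],"fingers": 0.05},
])

```text
clock: 33.85
position: [0.5779, 0.1172, 0.1635]
ee_rot: [-0.001, 1.0, 0.0, -0.0]
contact_force: [-1.5, 4.5, 4.6]
width: 0.0134
gripper_force: 29.6
```

servo_tool([
  {"dp": [0,0,0],"delta_rot": [0,0,0.7],"fingers": 0.05},
  {"dp": [0,0,0],"delta_rot": [0,0,0.7],"fingers": 0.05},
  {"dp": [0,0,0],"delta_rot": [0,0,0.45],"fingers": 0.05},
  {"dp": [0,0,0],"delta_rot": [0,0,0],"fingers": 0.05},
  {"dp": [0,0,0],"delta_rot": [0,0,0],"fingers": 0.05},
])

```text
clock: 34.35
position: [0.5779, 0.1171, 0.1635]
ee_rot: [-0.001, 0.996, -0.09, -0.0]
contact_force: [-2.6, 5.5, 6.3]
width: 0.0137
gripper_force: 29.9
```

```bash
python3 - <<'E'
from h import *
plan(.578,.1167,.108,-100.3)
print(readout.get_state()['moment'])
E
```

```text
t 34.35 pos [0.5779 0.1171 0.1635] w 0.0137 F [-2.6  5.5  6.3] gf 29.874947369098663
rot units [-0.02  0.01 -0.01] dp units [0.001 0.002 0.008] j6 1.83
[0.75000379 0.40725917 0.08257558]
```

servo_tool([
  {"dp": [0,0,0],"delta_rot": [0,0,0],"fingers": 0.3},
  {"dp": [0,0,0],"delta_rot": [0,0,0],"fingers": 0.48},
  {"dp": [0,0,0],"delta_rot": [0,0,0],"fingers": 0.48},
  {"dp": [0,0,0],"delta_rot": [0,0,0],"fingers": 0.48},
  {"dp": [0,0,-0.05],"delta_rot": [0,0,0],"fingers": 0.48},
])

```text
clock: 34.85
position: [0.5772, 0.1157, 0.1715]
ee_rot: [0.001, 0.996, -0.091, -0.002]
contact_force: [0.1, 0.9, -0.8]
width: 0.0406
gripper_force: 0.0
```

servo_tool([
  {"dp": [0,0,-0.15],"delta_rot": [0,0,0],"fingers": 0.48},
  {"dp": [0,0,-0.2],"delta_rot": [0,0,0],"fingers": 0.48},
  {"dp": [0,0,-0.2],"delta_rot": [0,0,0],"fingers": 0.48},
  {"dp": [0,0,-0.1],"delta_rot": [0,0,0],"fingers": 0.48},
  {"dp": [0,0.15,0],"delta_rot": [0,0,0],"fingers": 0.48},
])

```text
clock: 35.35
position: [0.575, 0.0887, 0.3076]
ee_rot: [-0.001, 0.996, -0.089, 0.005]
contact_force: [0.8, -1.4, -1.5]
width: 0.0413
gripper_force: 0.0
```

servo_tool([
  {"dp": [0,0.2,0],"delta_rot": [0,0,0],"fingers": 0.48},
  {"dp": [0,0.2,0],"delta_rot": [0,0,0],"fingers": 0.48},
  {"dp": [0,0.2,0],"delta_rot": [0,0,0],"fingers": 0.48},
  {"dp": [0,0,0],"delta_rot": [0,0,0],"fingers": 0.48},
  {"dp": [0,0,0],"delta_rot": [0,0,0],"fingers": 0.48},
])

```text
clock: 35.85
position: [0.551, -0.0322, 0.3034]
ee_rot: [0.0, 0.996, -0.092, 0.0]
contact_force: [0.2, 0.6, -0.6]
width: 0.0409
gripper_force: 0.0
```

```bash
python3 - <<'E'
from h import *
plan(.578,-.05,.2,-100.3)
b,_=snap('side','side8');a,_=snap('top','top8')
cv2.imwrite('pics/v8.png',np.hstack([cv2.resize(b[210:300,135:255,::-1],(440,330),interpolation=3),cv2.resize(a[140:225,100:190,::-1],(350,330),interpolation=3)]))
for n in('side','top'):
  P=cloud(n,n+'8');d=np.load(f'pics/{n}8.npz')['d']
  m=(d>0)&(np.hypot(P[...,0]-.5785,P[...,1]-.1165)<.03)&(P[...,2]>.103)&(P[...,2]<.115)
  if m.sum()>5:print(n,cv2.minAreaRect((P[m][:,:2]*1000).astype(np.float32)))
E
```

```text
t 35.85 pos [ 0.551  -0.0322  0.3034] w 0.0409 F [ 0.2  0.6 -0.6] gf 0.0
rot units [ 0.   -0.   -0.04] dp units [0.149 0.063 0.247] j6 1.57
side ((577.5994262695312, 116.29783630371094), (13.747410774230957, 42.32594299316406), 79.72525024414062)
top ((578.5679931640625, 116.6648178100586), (14.502678871154785, 41.908912658691406), 80.02922058105469)
```

View pics/v8.png

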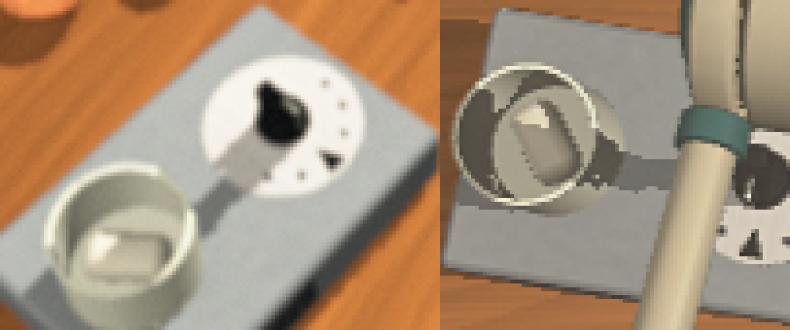

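The bar now lies at −10.1°, which is the machine's front axis, so the pointer is at the wedge at (330,158) in the side crop. The stone lies flat in the pot at (125,250). Handing in.

```bash
python3 -c "
from rig import manip
print(manip.sign_off())"
```

```text
the job is handed in; nothing more can be done
None
```

The stone lies flat on the pot floor, the dial was turned afterwards and measures in line with the wedge mark, no other thing looked moved, and the job was handed in at about 36 s of the 64 s allowed; on the first try at the pot the gripper's knuckles met the rim at up to about 21 N, so I set the stone back on the pad and gripped it higher.

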